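# Load the free station of a warm-air vial block

## Task

The warm-air vial block has two stations: one is shut and already holds its two vials, the other was left with its air valve open and its pockets empty. First turn that open lever fully shut, then, with the air off, stand the two loose vials from the bench upright in that station's two pockets, and only when both are fully in turn the same lever fully open again. Leave the other station, the beaker and the jar alone, and do not knock over or drop a vial.

Things in the scene. Friction and masses are not known exactly. Their poses are not given: they have to be found in the camera images.
- station_a: The station to work on. Axes: x away from the robot, y left along the pocket row, z up. Origin: centre of its underside, 12 mm above the bench. In front an aluminium block (x -99 to -33 mm, y +-66, top z 40) with two pockets; behind it a white housing whose face slopes at 35 deg from (x 0, z 87) up to (x 119, z 170); a 45 mm high ledge between.
- valve_a (a joint): Quarter-turn lever of the station to work on, rad. 0 = fully shut: lever along the station's +y (left seen from the robot). 1.571 = fully open: lever points to the robot, down the slope. Firm stops at both ends; growing values turn anticlockwise seen from above. Stays where left; friction 0.2 N m. Starts between 0.9 and 1.571.
- valve_a_hub (a point): Point on the lever's axle at the lever's mid-thickness; in the station's frame at x 30, y 0, z 150 mm. z axis: the axle, leaning 35 deg from vertical towards the robot. y axis: along the lever, axle to tip; x: across it; they turn with the lever. White face 34 mm below the lever along the axle; brass collar, radius 19 mm, on the face, 16 mm high.
- valve_a_grip (a point): Point on the lever's centre line 65 mm from the axle, in the black grip: 16 mm wide (x), 13 mm thick (z), from 36 to 90 mm from the axle. Axes as valve_a_hub. A header pipe, radius 12 mm, runs along the station's y at x 50, z 275 mm (20 mm behind and 125 above the axle point), on posts behind: an upright gripper does not fit over a shut lever.
- pocket_a1 (a point): Centre of the floor of the left (seen from the robot) round pocket of the station to work on: 28 mm across, 26 mm deep, its mouth 26 mm above this point, flush with the block's top. Pockets are 54 mm apart. Axes as the station's.
- pocket_a2 (a point): Centre of the floor of the right (seen from the robot) round pocket of the station to work on: 28 mm across, 26 mm deep, its mouth 26 mm above this point, flush with the block's top. Pockets are 54 mm apart. Axes as the station's.
- station_b: The neighbouring station (leave alone). Axes: x away from the robot, y left along the pocket row, z up. Origin: centre of its underside, 12 mm above the bench. In front an aluminium block (x -99 to -33 mm, y +-66, top z 40) with two pockets; behind it a white housing whose face slopes at 35 deg from (x 0, z 87) up to (x 119, z 170); a 45 mm high ledge between.
- valve_b (a joint): Quarter-turn lever of the neighbouring station (leave alone), rad. 0 = fully shut: lever along the station's +y (left seen from the robot). 1.571 = fully open: lever points to the robot, down the slope. Firm stops at both ends; growing values turn anticlockwise seen from above. Stays where left; friction 0.2 N m. Starts shut.
- valve_b_hub (a point): Point on the lever's axle at the lever's mid-thickness; in the station's frame at x 30, y 0, z 150 mm. z axis: the axle, leaning 35 deg from vertical towards the robot. y axis: along the lever, axle to tip; x: across it; they turn with the lever. White face 34 mm below the lever along the axle; brass collar, radius 19 mm, on the face, 16 mm high.
- valve_b_grip (a point): Point on the lever's centre line 65 mm from the axle, in the black grip: 16 mm wide (x), 13 mm thick (z), from 36 to 90 mm from the axle. Axes as valve_b_hub. The same header pipe runs above.
- pocket_b1 (a point): Centre of the floor of the left (seen from the robot) round pocket of the neighbouring station (leave alone): 28 mm across, 26 mm deep, its mouth 26 mm above this point, flush with the block's top. Pockets are 54 mm apart. Axes as the station's.
- pocket_b2 (a point): Centre of the floor of the right (seen from the robot) round pocket of the neighbouring station (leave alone): 28 mm across, 26 mm deep, its mouth 26 mm above this point, flush with the block's top. Pockets are 54 mm apart. Axes as the station's.
- vial_1: Capped amber-glass vial, a plain cylinder 24 mm in diameter and 78 mm tall with a 12 mm white cap (same diameter) at the top, about 35 g. Origin: centre of its underside; z axis up through the cap. Starts standing loose on the bench beside the block.
- vial_2: Capped amber-glass vial, a plain cylinder 24 mm in diameter and 78 mm tall with a 12 mm white cap (same diameter) at the top, about 35 g. Origin: centre of its underside; z axis up through the cap. Starts standing loose on the bench beside the block.
- vial_3: Capped amber-glass vial, a plain cylinder 24 mm in diameter and 78 mm tall with a 12 mm white cap (same diameter) at the top, about 35 g. Origin: centre of its underside; z axis up through the cap. Bystander: already stands in a pocket of the neighbouring station.
- vial_4: Capped amber-glass vial, a plain cylinder 24 mm in diameter and 78 mm tall with a 12 mm white cap (same diameter) at the top, about 35 g. Origin: centre of its underside; z axis up through the cap. Bystander: already stands in a pocket of the neighbouring station.
- beaker: Bystander: open glass beaker, 64 mm across, 85 mm tall, loose on the bench. Origin: centre of its underside.
- jar: Bystander: white plastic jar with a blue lid, 58 mm across, 100 mm tall, loose on the bench. Origin: centre of its underside.
Not all that is in view belongs to the job. What is shaped like the vial_1 but purple is not meant.

How it is judged:
By the outcome, as a careful person would: the job done as asked, in the order asked, and still so for the second after the job is handed in, with the robot touching nothing.
It also fails if it takes over 72 s, if anything falls off the work surface, if the arm or the gripper's body presses on something with over 40 N, if the wrist force passes 120 N, or if a joint passes its speed limit or range.

## Robot

A 6-joint arm with a two-finger parallel gripper is mounted at the origin on the work surface. World frame = base frame: x ahead of the robot, y to its left, z up, the work surface at z = 0. Lengths are in m, angles in rad, forces in N, time in s.
With the tool pointing down it reaches from about 0.325 to 0.775 m from the base axis. Payload 5.5 kg.
Tool frame: the origin (TCP) lies midway between the tips of the shut fingers; the grasp point (between the pads) lies 19 mm behind it (arm.pinch_z is the distance from the TCP to the grasp point, in m); z points along the fingers, y is the line along which they close (so a half turn about z gives the same grasp; the last joint's range is limited). The gripper opens to 85 mm and grips with 20 to 120 N. Pads are 22 mm wide; open, the fingers measure 114 mm over their backs; the gripper's body (76 mm by 85 mm) begins 54 mm behind the grasp point. The pads swing forward as they close: fully open they stand 13 mm farther back than shut.
Start: joints at [-1.389, 0.091, 1.231, -0, 1.82, -0.057], TCP at [0.142, -0.583, 0.231] pointing down, gripper open.
Joint ranges: [-2.87, 2.87], [-0.86, 2.18], [0.17, 2.46], [-1.51, 4.65], [0.06, 2.69], [-2.65, 2.65]. Speed limits (rad/s): [2.57, 2.57, 3.01, 3.14, 3.14, 3.14].

## Interface

Orientations are given as a 3x3 rotation matrix whose columns are the frame's x, y, z axes.
In Python, from bench import arm gives the robot as it stands.
- The arm moves only by the tool carry_out, never from a script. Its argument "rows" is a list of rows, each an object of numbers: "tx", "ty", "tz": the shift along the tool's x, y, z in units of 40 cm (1.0 is 40 cm); "wx", "wy", "wz": the turn, a rotation vector about the tool's x, y, z in units of pi rad (1.0 is pi rad); "fingers": the opening, from 0 (shut) to 1 (fully open). In form: [{"tx": .., "ty": .., "tz": .., "wx": .., "wy": .., "wz": .., "fingers": ..}, ...]. A call has 1 to 8 rows; each row shifts and turns the commanded pose from where the row before left it, along the tool's axes as they then stand; what a row does not reach is not made up. A row lasts 1/10 s, in which the tool goes at most 50 mm and 8.59 degrees, less where a joint would pass 70% of its speed; a pose out of reach is approached as far as the arm can. A call with a number of a shift or a turn outside -1 to 1 is refused whole. A call with a gripper value outside its range is refused whole. The fingers move at their own pace and stop on an object; "grip_force" is the grip in N (left out, the last holds). Time passes only in rows, so rows that do not move let the fingers close. It gives the time, the measured TCP pose, the force, the opening and the grip force at its end, in the units of the state.
- arm.get_state(): the state, without advancing time (a new reading comes with each control period).
- arm.capture(name): name is "side" or "top"; returns the picture (420x560x3 uint8, red, green, blue); there is no depth.
- arm.camera_model(name): a dict with "camera_matrix" (3x3 intrinsics, pixels), "rvec" (rotation vector, rad) and "tvec" (3), from world to camera coordinates, as OpenCV has them. Camera axes: x right, y down, z forward; pixel columns grow to the right and rows downward; lengths in m; the calibration is good to about 2 mm. A picture is of the moment at which its call begins. camera_model takes no time and is no camera call.
- arm.job_done(): hands the job in; it is judged then, once.
The state is a dict: "clock": time; "joints": joint angles; "qd": joint speeds; "tau": joint torques, N m; "ee_pos": TCP position; "tool_rot": TCP orientation; "ft_force": force on the tool from outside, world axes, zero at the start; "torque": the same for the moment, N m; "grip_width": finger opening in m; "grip_force": force on a finger pad.
Only numpy, scipy, OpenCV 4.12 (cv2) and the standard library are available. Lean on these libraries where they do the work, as an engineer would, in place of code of your own. Each camera call takes 0.05 s, during which the arm holds its last target. There are 200 camera calls.

## Working session

There is one attempt and no reset: what is moved stays moved. The work goes in short steps, Python scripts to look and compute and a tool call to move; the robot and the scene stay as the last step left them, time stands still between calls to the robot, and variables do not carry over. Pictures are saved under pics/ and viewed, at most 10 in all, crops included, and the job is handed in when it is done.

Besides the shell and the picture viewer there is one more tool, called by a JSON object that holds its "name" and its "arguments", one argument or row to a line. carry_out: Moves the arm, as the interface text tells. Shifts and turns lie within -1 to 1; 1 stands for 40 cm of shift or pi rad of turn. Its arguments: {"type":"object","properties":{"rows":{"type":"array","items":{"type":"object","properties":{"tx":{"type":"number","minimum":-1,"maximum":1},"ty":{"type":"number","minimum":-1,"maximum":1},"tz":{"type":"number","minimum":-1,"maximum":1},"wx":{"type":"number","minimum":-1,"maximum":1},"wy":{"type":"number","minimum":-1,"maximum":1},"wz":{"type":"number","minimum":-1,"maximum":1},"fingers":{"type":"number"}}}},"grip_force":{"type":"number"}},"required":["rows"]}

```bash
ls; mkdir -p pics
python3 - <<'E'
from bench import arm
import cv2,numpy as np
for n in("side","top"):
    im=arm.capture(n); cv2.imwrite(f"pics/{n}0.png",cv2.resize(im[:,:,::-1],(784,588),interpolation=cv2.INTER_CUBIC))
    c=arm.camera_model(n);R=cv2.Rodrigues(np.array(c["rvec"]))[0];print(n,c["camera_matrix"],(-R.T@np.array(c["tvec"]).ravel()).round(3),R.round(3).tolist())
print(arm.get_state(),arm.pinch_z)
E
```

```text
pics
side [[478.93142237   0.         286.6958493 ]
 [  0.         478.93142237 214.02330237]
 [  0.           0.           1.        ]] [ 0.154 -0.697  0.926] [[0.857, -0.514, -0.022], [-0.376, -0.597, -0.708], [0.351, 0.615, -0.706]]
top [[496.5446273    0.         280.37871677]
 [  0.         496.5446273  212.65970265]
 [  0.           0.           1.        ]] [ 0.385 -0.007  1.455] [[0.001, -1.0, -0.011], [-0.993, 0.001, -0.122], [0.122, 0.011, -0.992]]
{'clock': 0.1, 'joints': array([-1.38871053e+00,  9.18287695e-02,  1.23176182e+00, -5.50176496e-05,
        1.81978820e+00, -5.67089385e-02]), 'qd': array([-0.00045766, -0.0016487 , -0.00355521,  0.00029389,  0.0014465 ,
        0.00062207]), 'tau': array([ 2.80798187e-03, -4.60215139e+01, -4.19219863e+01, -4.21040875e-05,
        1.05958083e-02, -1.83686529e-05]), 'ee_pos': array([ 0.14184996, -0.58273876,  0.23023893]), 'tool_rot': array([[ 9.71626968e-01,  2.36518273e-01, -3.75873818e-04],
       [ 2.36518567e-01, -9.71625399e-01,  1.74694447e-03],
       [ 4.79757403e-05, -1.78627949e-03, -9.99998403e-01]]), 'ft_force': array([ 0.76042846, -0.07922769,  0.33412506]), 'torque': array([ 0.0233231 , -0.05069917, -0.03989265]), 'grip_force': 0.0, 'grip_width': 0.08558579243028826} 0.0187
```

View pics/side0.png

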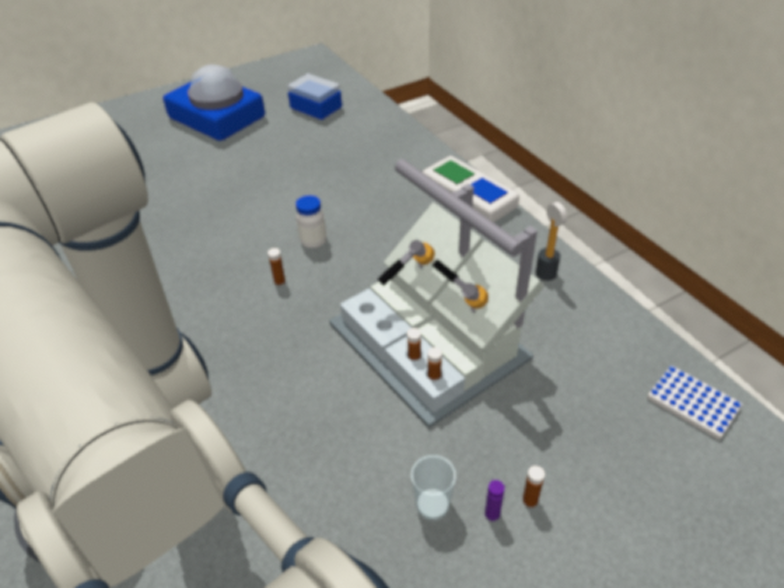

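View pics/top0.png

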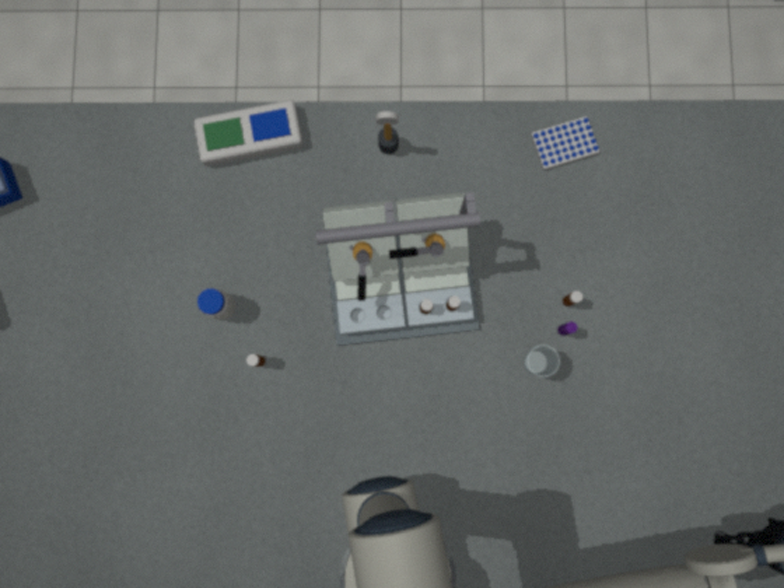

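```bash
cat > h.py <<'E'
from bench import arm
import cv2,numpy as np
from scipy.optimize import least_squares
CM={n:arm.camera_model(n) for n in("side","top")}
def proj(n,P):
    c=CM[n];return cv2.projectPoints(np.array(P,float).reshape(-1,1,3),np.array(c["rvec"]),np.array(c["tvec"]),np.array(c["camera_matrix"]),None)[0][:,0]
def ray(n,uv,z):
    c=CM[n];R=cv2.Rodrigues(np.array(c["rvec"]))[0];o=-R.T@np.array(c["tvec"]).ravel()
    d=R.T@np.linalg.inv(c["camera_matrix"])@[uv[0],uv[1],1];return o+d*(z-o[2])/d[2]
def cyl(x,y,z0,z1,r):
    a=np.linspace(0,2*np.pi,40);return np.array([[x+r*np.cos(t),y+r*np.sin(t),z] for z in(z0,z1) for t in a])
def hullc(n,P):
    h=cv2.convexHull(proj(n,P).astype(np.float32));m=cv2.moments(h);return np.array([m['m10'],m['m01']])/m['m00'],m['m00']
E
cat > a.py <<'E'
from h import *
ims={n:arm.capture(n) for n in("side","top")}
boxes={'L':dict(top=(172,245,198,270),side=(188,173,208,208)),'R':dict(top=(398,205,420,222),side=(370,328,394,366))}
for v,bx in boxes.items():
    cs={}
    for n,(x0,y0,x1,y1) in bx.items():
        im=ims[n][y0:y1,x0:x1].astype(float)
        bg=np.median(im.reshape(-1,3),0)
        m=((im[...,0]-im[...,2]>(bg[0]-bg[2])+22)|(im.min(2)>bg.max()+25))
        ys,xs=np.nonzero(m);cs[n]=np.array([xs.mean()+x0,ys.mean()+y0]);print(v,n,cs[n].round(1),m.sum(),bg)
    g=ray("top",cs["top"],.05)[:2]
    f=lambda p:np.concatenate([hullc(n,cyl(p[0],p[1],0,.078,.012))[0]-cs[n] for n in cs])
    s=least_squares(f,g,diff_step=1e-3);print(v,s.x.round(4),s.fun.round(2),[round(hullc(n,cyl(*s.x,0,.078,.012))[1]) for n in cs])
def crop(n,x0,y0,w,h,s):
    c=cv2.resize(ims[n][y0:y0+h,x0:x0+w,::-1],None,fx=s,fy=s,interpolation=cv2.INTER_CUBIC)
    for k in range(0,max(w,h),10):
        if k<w:cv2.putText(c,str(x0+k)if k%20==0 else"|",(int((k+.5)*s)-(0 if k%20 else 0),9),0,.32,(0,0,255),1);cv2.line(c,(int((k+.5)*s),0),(int((k+.5)*s),4),(0,0,255),1)
        if k<h:cv2.putText(c,str(y0+k),(6,int((k+.5)*s)+3),0,.3,(0,255,255),1);cv2.line(c,(0,int((k+.5)*s)),(5,int((k+.5)*s)),(0,255,255),1)
    return c
cv2.imwrite("pics/ct.png",crop("top",222,132,130,115,6)[:600,:])
cv2.imwrite("pics/cs.png",crop("side",230,110,160,200,3))
E
python3 a.py
```

```text
L top [181.4 256.9] 73 [102. 107. 106.]
L side [197.2 190.2] 208 [143. 148. 145.]
L [0.4324 0.2892] [ 0.08 -0.15 -0.17 -0.02] [105, 226]
R top [408.8 212.6] 88 [101. 105. 104.]
R side [380.7 346.9] 313 [144. 149. 145.]
R [ 0.5589 -0.3572] [-0.74 -0.23  0.13  0.58] [117, 341]
```

View pics/ct.png

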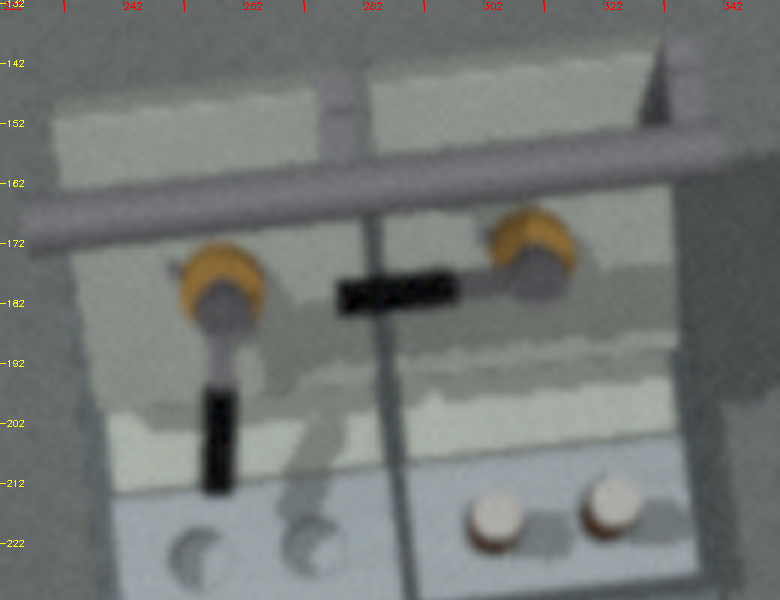

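View pics/cs.png

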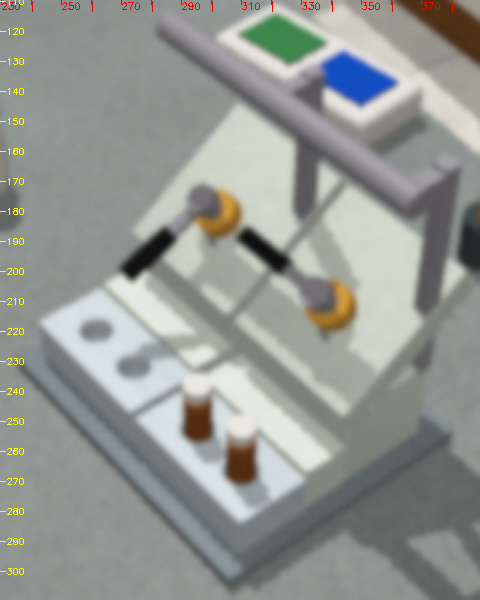

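```bash
cat > b.py <<'E'
from h import *
T=lambda X,Y:np.array([(X+.5)/6-.5+222,(Y+.5)/6-.5+132])
S=lambda X,Y:np.array([(X+.5)/3-.5+230,(Y+.5)/3-.5+110])
obs=[("top",T(201,558),"p1"),("top",T(316,546),"p2"),("top",T(112,493),(-33,66,40)),("top",T(388,465),(-33,-66,40)),("top",T(225,308),"hub"),
("top",T(218,493),"tip"),
("side",S(96,330),"p1"),("side",S(134,366),"p2"),("side",S(38,322),(-99,66,40)),("side",S(102,287),(-33,66,40)),("side",S(192,368),(-33,-66,40)),("side",S(132,414),(-99,-66,40)),("side",S(204,200),"hub"),("side",S(126,272),"tip"),("side",S(133,230),(0,66,87)),("side",S(240,104),(119,66,170)),("top",T(107,413),(-33,66,45))]
s35,c35=np.sin(np.radians(35)),np.cos(np.radians(35))
ax=np.array([-s35,0,c35])
def lev(q,r,h=0): # station frame
    return np.array([30,0,150])+h*ax+r*(np.cos(q)*np.array([0,1,0])+np.sin(q)*np.array([-c35,0,-s35]))
def pt(k,p):
    if isinstance(k,str): P={"p1":[p[3],27,40],"p2":[p[3],-27,40],"hub":lev(0,0,7),"tip":lev(p[4],90)}[k]
    else:P=k
    P=np.array(P)/1e3;c,s=np.cos(p[2]),np.sin(p[2]);return [p[0]+c*P[0]-s*P[1],p[1]+s*P[0]+c*P[1],.012+P[2]]
f=lambda p:np.concatenate([proj(n,pt(k,p))[0]-uv for n,uv,k in obs])
if __name__=="__main__":
    s=least_squares(f,[.6,.1,.09,-66,1.4],x_scale=[.1,.1,.1,10,1],diff_step=1e-4,loss="soft_l1")
    print(s.x.round(4))
    for o,r in zip(obs,f(s.x).reshape(-1,2)):print(o[0],o[2],r.round(2))
    for k in("p1","p2"):
        print(k,np.round(pt(k,s.x),4),[ray(n,uv,.052)[:2].round(4) for n,uv,kk in obs if kk==k])
E
python3 b.py
```

```text
[ 5.94400e-01  6.12000e-02  1.02500e-01 -6.81878e+01  1.41410e+00]
top p1 [-0.45 -0.27]
top p2 [-0.71 -0.22]
top (-33, 66, 40) [-0.41 -0.27]
top (-33, -66, 40) [-0.33 -0.34]
top hub [-0.39  0.59]
top tip [-0.79 -1.26]
side p1 [0.1  0.39]
side p2 [-0.25  0.58]
side (-99, 66, 40) [ 1.01 -0.19]
side (-33, 66, 40) [0.65 0.52]
side (-33, -66, 40) [1.13 2.61]
side (-99, -66, 40) [-0.5  -0.37]
side hub [-0.62 -0.26]
side tip [0.09 1.51]
side (0, 66, 87) [-0.25  1.03]
side (119, 66, 170) [ 0.26 -0.11]
top (-33, 66, 45) [ 0.27 12.86]
p1 [0.5238 0.0811 0.052 ] [array([0.523 , 0.0798]), array([0.5243, 0.0825])]
p2 [0.5293 0.0274 0.052 ] [array([0.5287, 0.0254]), array([0.5308, 0.0288])]
```

```bash
cat > plan.py <<'E'
from b import *
from scipy.spatial.transform import Rotation as Ro
yaw=.1025;ST=np.array([.5944,.0612,.012]);RZ=Ro.from_euler('z',yaw).as_matrix()
W=lambda P:ST+RZ@np.array(P)/1e3
def levpose(q,back=0,r=65):   # TCP pose gripping lever, x_t=lever dir
    y=np.array([0,np.cos(q),0])+np.sin(q)*np.array([-c35,0,-s35]);z=-ax
    R=RZ@np.c_[y,np.cross(z,y),z]
    return R,W(lev(q,r))+R[:,2]*(arm.pinch_z-back)
def down(yw,p,z): # tool down, x_t yaw yw, pinch at height z
    c,s=np.cos(yw),np.sin(yw);R=np.array([[c,s,0],[s,-c,0],[0,0,-1.]]);return R,np.array([p[0],p[1],z-arm.pinch_z])
def rows(targets,start=None,step=.045,ang=8.2):
    st=arm.get_state();R,p=(st["tool_rot"],st["ee_pos"]) if start is None else start
    R=np.array(R);p=np.array(p);out=[]
    for Rt,pt_ in targets:
        rv=Ro.from_matrix(R.T@Rt).as_rotvec()
        n=max(1,int(np.ceil(max(np.linalg.norm(pt_-p)/step,np.degrees(np.linalg.norm(rv))/ang))))
        d=(pt_-p)/n;dr=rv/n
        for i in range(n):
            t=np.round(R.T@d/.4,4);w=np.round(dr/np.pi,4);out.append((*t,*w))
            p=p+R@t*.4;R=R@Ro.from_rotvec(w*np.pi).as_matrix()
    print(len(out),"rows")
    for o in out:print("{"+", ".join(f'"{k}": {v:g}' for k,v in zip(("tx","ty","tz","wx","wy","wz"),o) if abs(v)>4e-4)+"}")
E
sed -i 's/,("top",T(107,413),(-33,66,45))\]/]/; s/("side",S(192,368),(-33,-66,40)),//' b.py; python3 b.py
python3 - <<'E'
from plan import *
print("purple",ray("top",(568/1.4,328/1.4),.05).round(3),"jar",ray("top",(212/1.4,302/1.4),.1).round(3),"beaker",ray("top",(542/1.4,361/1.4),.05).round(3))
R,p=levpose(1.42,.1);s=arm.get_state()
mid=(Ro.from_matrix(s["tool_rot"]).as_matrix(),np.array([.3,-.3,.40]))
print(R.round(2),p.round(3))
# rotate in yaw through +z explicitly: intermediate yaw 1.7 then final
m1=down(1.2,[.36,-.25],.42); 
rows([m1,(R,p)])
E
```

```text
[ 5.94100e-01  6.08000e-02  1.05400e-01 -6.80153e+01  1.40960e+00]
top p1 [-0.24 -0.23]
top p2 [-0.5  -0.23]
top (-33, 66, 40) [-0.22 -0.11]
top (-33, -66, 40) [-0.16 -0.32]
top hub [-0.27  0.69]
top tip [-0.74 -1.17]
side p1 [0.17 0.56]
side p2 [-0.12  0.73]
side (-99, 66, 40) [1.   0.04]
side (-33, 66, 40) [0.6 0.7]
side (-99, -66, 40) [-0.37 -0.18]
side hub [-0.63 -0.15]
side tip [0.03 1.57]
side (0, 66, 87) [-0.32  1.19]
side (119, 66, 170) [ 0.12 -0.03]
p1 [0.5237 0.0805 0.052 ] [array([0.523 , 0.0798]), array([0.5243, 0.0825])]
p2 [0.5293 0.0268 0.052 ] [array([0.5287, 0.0254]), array([0.5308, 0.0288])]
purple [ 0.495 -0.347  0.05 ] jar [0.543 0.363 0.1  ] beaker [ 0.429 -0.293  0.05 ]
[[-0.82  0.02  0.57]
 [ 0.07  1.    0.06]
 [-0.57  0.09 -0.82]] [0.524 0.064 0.192]
24 rows
{"tx": 0.0727, "ty": -0.068, "tz": -0.0426, "wz": -0.0306}
{"tx": 0.0789, "ty": -0.0607, "tz": -0.0426, "wz": -0.0306}
{"tx": 0.0843, "ty": -0.0529, "tz": -0.0426, "wz": -0.0306}
{"tx": 0.089, "ty": -0.0445, "tz": -0.0426, "wz": -0.0306}
{"tx": 0.0929, "ty": -0.0358, "tz": -0.0426, "wz": -0.0306}
{"tx": 0.
[... 814 characters left out ...]
"tx": 0.0477, "ty": 0.0425, "tz": 0.0364, "wx": -0.0143, "wy": -0.0074, "wz": -0.0415}
{"tx": 0.0427, "ty": 0.0467, "tz": 0.0374, "wx": -0.0143, "wy": -0.0074, "wz": -0.0415}
{"tx": 0.0373, "ty": 0.0502, "tz": 0.0386, "wx": -0.0143, "wy": -0.0074, "wz": -0.0415}
{"tx": 0.0315, "ty": 0.0529, "tz": 0.0401, "wx": -0.0143, "wy": -0.0074, "wz": -0.0415}
{"tx": 0.0254, "ty": 0.0548, "tz": 0.0419, "wx": -0.0143, "wy": -0.0074, "wz": -0.0415}
{"tx": 0.0192, "ty": 0.0558, "tz": 0.0439, "wx": -0.0143, "wy": -0.0074, "wz": -0.0415}
{"tx": 0.0129, "ty": 0.0559, "tz": 0.046, "wx": -0.0143, "wy": -0.0074, "wz": -0.0415}
{"tx": 0.0068, "ty": 0.055, "tz": 0.0483, "wx": -0.0143, "wy": -0.0074, "wz": -0.0415}
```

{"name": "carry_out", "arguments": {
  "rows": [
    {"tx": 0.073, "ty": -0.068, "tz": -0.0425, "wz": -0.03, "fingers": 1},
    {"tx": 0.079, "ty": -0.061, "tz": -0.0425, "wz": -0.03, "fingers": 1},
    {"tx": 0.084, "ty": -0.053, "tz": -0.0425, "wz": -0.03, "fingers": 1},
    {"tx": 0.089, "ty": -0.045, "tz": -0.0425, "wz": -0.03, "fingers": 1},
    {"tx": 0.093, "ty": -0.036, "tz": -0.0425, "wz": -0.03, "fingers": 1},
    {"tx": 0.096, "ty": -0.027, "tz": -0.0425, "wz": -0.03, "fingers": 1},
    {"tx": 0.098, "ty": -0.017, "tz": -0.0425, "wz": -0.03, "fingers": 1},
    {"tx": 0.099, "ty": -0.008, "tz": -0.0425, "wz": -0.03, "fingers": 1}
  ]
}}

```text
schema error: expected keys tx, ty, tz, wx, wy, wz, fingers
```

{"name": "carry_out", "arguments": {
  "rows": [
    {"tx": 0.0995, "ty": 0.002, "tz": -0.0425, "wz": -0.03, "fingers": 1},
    {"tx": 0.099, "ty": 0.011, "tz": -0.0425, "wz": -0.03, "fingers": 1}
  ]
}}

```text
schema error: expected keys tx, ty, tz, wx, wy, wz, fingers
```

Run:
```python
from plan import *
s=arm.get_state();print(s["clock"],s["joints"].round(2),s["ee_pos"].round(3))
R,p=levpose(1.42,.1)
rows([(R,p)])
```

```text
0.2 [-1.39  0.09  1.23  0.    1.82 -0.06] [ 0.142 -0.583  0.231]
21 rows
{"tx": 0.0625, "ty": -0.064, "tz": 0.0047, "wx": -0.0132, "wz": -0.0414}
{"tx": 0.0702, "ty": -0.0555, "tz": 0.0022, "wx": -0.0132, "wz": -0.0414}
{"tx": 0.0769, "ty": -0.046, "wx": -0.0132, "wz": -0.0414}
{"tx": 0.0822, "ty": -0.0356, "tz": -0.0015, "wx": -0.0132, "wz": -0.0414}
{"tx": 0.0861, "ty": -0.0246, "tz": -0.0027, "wx": -0.0132, "wz": -0.0414}
{"tx": 0.0885, "ty": -0.013, "tz": -0.0035, "wx": -0.0132, "wz": -0.0414}
{"tx": 0.0895, "ty": -0.0013, "tz": -0.0038, "wx": -0.0132, "wz": -0.0414}
{"tx": 0.0889, "ty": 0.0105, "tz": -0.0035, "wx": -0.0132, "wz": -0.0414}
{"tx": 0.0868, "ty": 0.022, "tz": -0.0028, "wx": -0.0132, "wz": -0.0414}
{"tx": 0.0832, "ty": 0.0332, "tz": -0.0017, "wx": -0.0132, "wz": -0.0414}
{"tx": 0.0782, "ty": 0.0437, "wx": -0.0132, "wz": -0.0414}
{"tx": 0.0718, "ty": 0.0535, "tz": 0.002, "wx": -0.0132, "wz": -0.0414}
{"tx": 0.0643, "ty": 0.0622, "tz": 0.0044, "wx": -0.0132, "wz": -0.0414}
{"tx": 0.0557, "ty": 0.0698, "tz": 0.0072, "wx": -0.0132, "wz": -0.0414}
{"tx": 0.0462, "ty": 0.076, "tz": 0.0102, "wx": -0.0132, "wz": -0.0414}
{"tx": 0.036, "ty": 0.0809, "tz": 0.0135, "wx": -0.0132, "wz": -0.0414}
{"tx": 0.0252, "ty": 0.0843, "tz": 0.0169, "wx": -0.0132, "wz": -0.0414}
{"tx": 0.0141, "ty": 0.086, "tz": 0.0205, "wx": -0.0132, "wz": -0.0414}
{"tx": 0.0029, "ty": 0.0862, "tz": 0.0241, "wx": -0.0132, "wz": -0.0414}
{"tx": -0.0083, "ty": 0.0848, "tz": 0.0276, "wx": -0.0132, "wz": -0.0414}
{"tx": -0.0191, "ty": 0.0818, "tz": 0.0311, "wx": -0.0132, "wz": -0.0414}
```

{"name": "carry_out", "arguments": {
  "rows": [
    {"tx": 0.073, "ty": -0.068, "tz": -0.0425, "wx": 0, "wy": 0, "wz": -0.03, "fingers": 1},
    {"tx": 0.079, "ty": -0.061, "tz": -0.0425, "wx": 0, "wy": 0, "wz": -0.03, "fingers": 1},
    {"tx": 0.084, "ty": -0.053, "tz": -0.0425, "wx": 0, "wy": 0, "wz": -0.03, "fingers": 1},
    {"tx": 0.089, "ty": -0.045, "tz": -0.0425, "wx": 0, "wy": 0, "wz": -0.03, "fingers": 1},
    {"tx": 0.093, "ty": -0.036, "tz": -0.0425, "wx": 0, "wy": 0, "wz": -0.03, "fingers": 1},
    {"tx": 0.096, "ty": -0.027, "tz": -0.0425, "wx": 0, "wy": 0, "wz": -0.03, "fingers": 1},
    {"tx": 0.098, "ty": -0.017, "tz": -0.0425, "wx": 0, "wy": 0, "wz": -0.03, "fingers": 1},
    {"tx": 0.099, "ty": -0.008, "tz": -0.0425, "wx": 0, "wy": 0, "wz": -0.03, "fingers": 1}
  ]
}}

```text
clock: 1.0
ee_pos: [0.3185, -0.3158, 0.3679]
tool_rot: [[0.543, 0.84, 0.0], [0.84, -0.543, -0.0], [0.0, 0.0, -1.0]]
ft_force: [1.6, -0.7, 0.0]
grip_width: 0.0855
grip_force: 0.0
```

{"name": "carry_out", "arguments": {
  "rows": [
    {"tx": 0.0995, "ty": 0.002, "tz": -0.0425, "wx": 0, "wy": 0, "wz": -0.03, "fingers": 1},
    {"tx": 0.099, "ty": 0.011, "tz": -0.0425, "wx": 0, "wy": 0, "wz": -0.03, "fingers": 1}
  ]
}}

```text
clock: 1.2
ee_pos: [0.3633, -0.2499, 0.402]
tool_rot: [[0.376, 0.926, 0.0], [0.926, -0.376, -0.0], [-0.0, 0.0, -1.0]]
ft_force: [0.1, -0.9, -0.7]
grip_width: 0.0857
grip_force: 0.0
```

```bash
cat >> plan.py <<'E'
def rowsJ(*a,f=1,**k):
    import io,contextlib,json
    b=io.StringIO()
    with contextlib.redirect_stdout(b):rows(*a,**k)
    L=b.getvalue().split("\n");print(L[0])
    for l in L[1:]:
        if l:
            d=json.loads(l);print(*[d.get(x,0) for x in("tx","ty","tz","wx","wy","wz")])
E
cat > s.py <<'E'
from plan import *
s=arm.get_state();print(round(s["clock"],2),s["joints"].round(2),s["ee_pos"].round(4),s["tool_rot"][:,2].round(3),s["ft_force"].round(1),round(s["grip_width"],4),round(s["grip_force"],1))
E
python3 - <<'E'
from s import *
rowsJ([levpose(1.42,.1)])
E
```

```text
1.2 [-0.68 -0.22  1.22  0.    2.14 -0.29] [ 0.3633 -0.2499  0.402 ] [ 0. -0. -1.] [ 0.1 -0.9 -0.7] 0.0857 0.0
14 rows
0.0627 0.0056 0.0375 -0.0144 -0.0073 -0.0418
0.0624 0.0121 0.0365 -0.0144 -0.0073 -0.0418
0.0612 0.0186 0.0358 -0.0144 -0.0073 -0.0418
0.0592 0.0249 0.0354 -0.0144 -0.0073 -0.0418
0.0563 0.0309 0.0353 -0.0144 -0.0073 -0.0418
0.0527 0.0365 0.0356 -0.0144 -0.0073 -0.0418
0.0484 0.0415 0.0362 -0.0144 -0.0073 -0.0418
0.0435 0.0459 0.0371 -0.0144 -0.0073 -0.0418
0.0381 0.0496 0.0384 -0.0144 -0.0073 -0.0418
0.0323 0.0524 0.0399 -0.0144 -0.0073 -0.0418
0.0262 0.0544 0.0416 -0.0144 -0.0073 -0.0418
0.0199 0.0555 0.0436 -0.0144 -0.0073 -0.0418
0.0136 0.0557 0.0457 -0.0144 -0.0073 -0.0418
0.0074 0.055 0.048 -0.0144 -0.0073 -0.0418
```

{"name": "carry_out", "arguments": {
  "rows": [
    {"tx": 0.0627, "ty": 0.0056, "tz": 0.0375, "wx": -0.0144, "wy": -0.0073, "wz": -0.0418, "fingers": 1},
    {"tx": 0.0624, "ty": 0.0121, "tz": 0.0365, "wx": -0.0144, "wy": -0.0073, "wz": -0.0418, "fingers": 1},
    {"tx": 0.0612, "ty": 0.0186, "tz": 0.0358, "wx": -0.0144, "wy": -0.0073, "wz": -0.0418, "fingers": 1},
    {"tx": 0.0592, "ty": 0.0249, "tz": 0.0354, "wx": -0.0144, "wy": -0.0073, "wz": -0.0418, "fingers": 1},
    {"tx": 0.0563, "ty": 0.0309, "tz": 0.0353, "wx": -0.0144, "wy": -0.0073, "wz": -0.0418, "fingers": 1},
    {"tx": 0.0527, "ty": 0.0365, "tz": 0.0356, "wx": -0.0144, "wy": -0.0073, "wz": -0.0418, "fingers": 1},
    {"tx": 0.0484, "ty": 0.0415, "tz": 0.0362, "wx": -0.0144, "wy": -0.0073, "wz": -0.0418, "fingers": 1},
    {"tx": 0.0435, "ty": 0.0459, "tz": 0.0371, "wx": -0.0144, "wy": -0.0073, "wz": -0.0418, "fingers": 1}
  ]
}}

```text
clock: 2.0
ee_pos: [0.4556, -0.0713, 0.2807]
tool_rot: [[-0.57, 0.739, 0.36], [0.757, 0.642, -0.121], [-0.32, 0.204, -0.925]]
ft_force: [0.9, -0.1, 0.1]
grip_width: 0.0856
grip_force: 0.0
```

{"name": "carry_out", "arguments": {
  "rows": [
    {"tx": 0.0381, "ty": 0.0496, "tz": 0.0384, "wx": -0.0144, "wy": -0.0073, "wz": -0.0418, "fingers": 1},
    {"tx": 0.0323, "ty": 0.0524, "tz": 0.0399, "wx": -0.0144, "wy": -0.0073, "wz": -0.0418, "fingers": 1},
    {"tx": 0.0262, "ty": 0.0544, "tz": 0.0416, "wx": -0.0144, "wy": -0.0073, "wz": -0.0418, "fingers": 1},
    {"tx": 0.0199, "ty": 0.0555, "tz": 0.0436, "wx": -0.0144, "wy": -0.0073, "wz": -0.0418, "fingers": 1},
    {"tx": 0.0136, "ty": 0.0557, "tz": 0.0457, "wx": -0.0144, "wy": -0.0073, "wz": -0.0418, "fingers": 1},
    {"tx": 0.0074, "ty": 0.055, "tz": 0.048, "wx": -0.0144, "wy": -0.0073, "wz": -0.0418, "fingers": 1},
    {"tx": 0, "ty": 0, "tz": 0, "wx": 0, "wy": 0, "wz": 0, "fingers": 1}
  ]
}}

```text
clock: 2.7
ee_pos: [0.5239, 0.0631, 0.1867]
tool_rot: [[-0.824, 0.025, 0.566], [0.068, 0.996, 0.056], [-0.562, 0.084, -0.823]]
ft_force: [0.2, -0.4, -0.3]
grip_width: 0.0855
grip_force: 0.0
```

Run:
```python
from s import *
rowsJ([levpose(1.42,.1),levpose(1.42,0)])
a=arm.capture("top")[120:260,210:360,::-1];b=arm.capture("side")[100:260,220:380,::-1]
cv2.imwrite("pics/p1.png",np.hstack([cv2.resize(a,(400,373)),cv2.resize(b,(373,373))]))
```

```text
2.7 [ 0.03 -0.68  2.04  0.04  1.17 -1.49] [0.5239 0.0631 0.1867] [ 0.566  0.056 -0.823] [ 0.2 -0.4 -0.3] 0.0855 0.0
4 rows
-0.0083 0.003 -0.0094 -0.001 -0.0019 -0.0006
0 0 0.0833 0 0 0
0 0 0.0833 0 0 0
0 0 0.0833 0 0 0
```

View pics/p1.png

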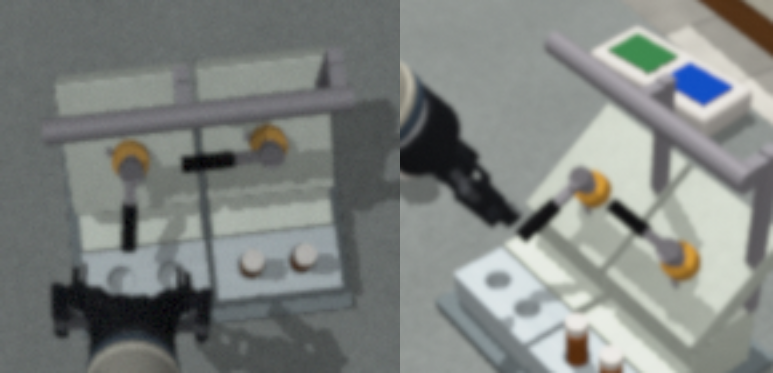

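{"name": "carry_out", "arguments": {
  "rows": [
    {"tx": -0.008, "ty": 0.003, "tz": -0.009, "wx": -0.001, "wy": -0.002, "wz": 0, "fingers": 1},
    {"tx": 0, "ty": 0, "tz": 0.07, "wx": 0, "wy": 0, "wz": 0, "fingers": 1},
    {"tx": 0, "ty": 0, "tz": 0.07, "wx": 0, "wy": 0, "wz": 0, "fingers": 1},
    {"tx": 0, "ty": 0, "tz": 0.06, "wx": 0, "wy": 0, "wz": 0, "fingers": 1},
    {"tx": 0, "ty": 0, "tz": 0.05, "wx": 0, "wy": 0, "wz": 0, "fingers": 1},
    {"tx": 0, "ty": 0, "tz": 0, "wx": 0, "wy": 0, "wz": 0, "fingers": 0.5},
    {"tx": 0, "ty": 0, "tz": 0, "wx": 0, "wy": 0, "wz": 0, "fingers": 0.5}
  ],
  "grip_force": 25
}}

```text
clock: 3.5
ee_pos: [0.5835, 0.0677, 0.1157]
tool_rot: [[-0.817, 0.027, 0.576], [0.073, 0.996, 0.056], [-0.572, 0.088, -0.815]]
ft_force: [0.0, 0.2, 1.2]
grip_width: 0.059
grip_force: 0.0
```

{"name": "carry_out", "arguments": {
  "rows": [
    {"tx": 0, "ty": 0, "tz": 0, "wx": 0, "wy": 0, "wz": 0, "fingers": 0},
    {"tx": 0, "ty": 0, "tz": 0, "wx": 0, "wy": 0, "wz": 0, "fingers": 0},
    {"tx": 0, "ty": 0, "tz": 0, "wx": 0, "wy": 0, "wz": 0, "fingers": 0},
    {"tx": 0, "ty": 0, "tz": 0, "wx": 0, "wy": 0, "wz": 0, "fingers": 0}
  ]
}}

```text
clock: 3.9
ee_pos: [0.5835, 0.0686, 0.1162]
tool_rot: [[-0.816, 0.025, 0.577], [0.071, 0.996, 0.057], [-0.574, 0.088, -0.814]]
ft_force: [-5.3, 1.2, 5.6]
grip_width: 0.0154
grip_force: 24.4
```

Run:
```python
from s import *
q0=1.42
print(levpose(q0)[1].round(4))
rowsJ([levpose(q0)])
rowsJ([levpose(q) for q in np.linspace(q0,-.05,13)[1:]],start=levpose(q0))
cv2.imwrite("pics/p2.png",cv2.resize(arm.capture("side")[100:250,230:380,::-1],(600,600)))
```

```text
3.9 [ 0.04 -0.48  2.04  0.04  0.96 -1.49] [0.5835 0.0686 0.1162] [ 0.577  0.057 -0.814] [-5.3  1.2  5.6] 0.0154 24.4
[0.5815 0.0697 0.1098]
1 rows
0.0134 0.0011 0.0103 0 0.0027 -0.0013
12 rows
-0.0012 0.0199 0 0 0 0.039
-0.0012 0.0198 0 0 0 0.039
-0.0013 0.0199 0 0 0 0.039
-0.0012 0.0198 0 0 0 0.039
-0.0012 0.0199 0 0 0 0.039
-0.0012 0.0198 0 0 0 0.039
-0.0012 0.0199 0 0 0 0.039
-0.0012 0.0199 0 0 0 0.0389
-0.0013 0.0198 0 0 0 0.039
-0.0012 0.0199 0 0 0 0.039
-0.0012 0.0198 0 0 0 0.039
-0.0012 0.0199 0 0 0 0.039
```

View pics/p2.png

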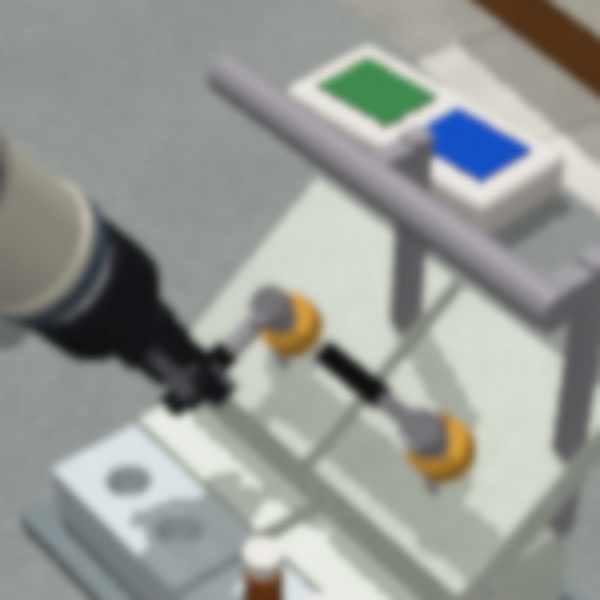

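{"name": "carry_out", "arguments": {
  "rows": [
    {"tx": -0.0011, "ty": 0.0183, "tz": 0, "wx": 0, "wy": 0, "wz": 0.039, "fingers": 0},
    {"tx": -0.0011, "ty": 0.0183, "tz": 0, "wx": 0, "wy": 0, "wz": 0.039, "fingers": 0},
    {"tx": -0.0011, "ty": 0.0183, "tz": 0, "wx": 0, "wy": 0, "wz": 0.039, "fingers": 0},
    {"tx": -0.0011, "ty": 0.0183, "tz": 0, "wx": 0, "wy": 0, "wz": 0.039, "fingers": 0},
    {"tx": -0.0011, "ty": 0.0183, "tz": 0, "wx": 0, "wy": 0, "wz": 0.039, "fingers": 0},
    {"tx": -0.0011, "ty": 0.0183, "tz": 0, "wx": 0, "wy": 0, "wz": 0.039, "fingers": 0}
  ]
}}

```text
clock: 4.55
ee_pos: [0.5964, 0.1077, 0.128]
tool_rot: [[-0.586, 0.57, 0.575], [0.724, 0.687, 0.057], [-0.363, 0.45, -0.816]]
ft_force: [-13.3, -0.9, 7.7]
grip_width: 0.0157
grip_force: 23.8
```

```bash
cat >> s.py <<'E'
def levinfo():
    R,_=levpose(0);h=W(lev(0,0));d=R.T@(s["ee_pos"]-s["tool_rot"][:,2]*arm.pinch_z-h) # x along q=0 dir, y = z x y
    x=R.T@s["tool_rot"][:,0];print("q from pos",np.arctan2(-d[1],d[0]).round(3),"q from rot",np.arctan2(-x[1],x[0]).round(3),"r",np.hypot(d[0],d[1]).round(4),"depth",d[2].round(4))
E
python3 -c "
from s import *
levinfo()"
```

```text
4.55 [ 0.13 -0.42  1.98 -0.02  0.96 -0.64] [0.5964 0.1077 0.128 ] [ 0.575  0.057 -0.816] [-13.3  -0.9   7.7] 0.0157 23.8
q from pos 0.698 q from rot 0.675 r 0.0601 depth -0.0043
```

{"name": "carry_out", "arguments": {
  "rows": [
    {"tx": -0.0011, "ty": 0.0183, "tz": 0, "wx": 0, "wy": 0, "wz": 0.039, "fingers": 0},
    {"tx": -0.0011, "ty": 0.0183, "tz": 0, "wx": 0, "wy": 0, "wz": 0.039, "fingers": 0},
    {"tx": -0.0011, "ty": 0.0183, "tz": 0, "wx": 0, "wy": 0, "wz": 0.039, "fingers": 0},
    {"tx": -0.0011, "ty": 0.0183, "tz": 0, "wx": 0, "wy": 0, "wz": 0.039, "fingers": 0},
    {"tx": -0.0011, "ty": 0.0183, "tz": 0, "wx": 0, "wy": 0, "wz": 0.039, "fingers": 0}
  ]
}}

```text
clock: 5.05
ee_pos: [0.622, 0.1234, 0.1471]
tool_rot: [[-0.152, 0.804, 0.574], [0.988, 0.146, 0.057], [-0.038, 0.576, -0.817]]
ft_force: [-13.5, -1.7, 6.5]
grip_width: 0.0151
grip_force: 24.2
```

```bash
python3 -c "
from s import *
levinfo()"
```

```text
5.05 [ 0.16 -0.34  1.88 -0.04  0.98  0.01] [0.622  0.1234 0.1471] [ 0.574  0.057 -0.817] [-13.5  -1.7   6.5] 0.0151 24.2
q from pos 0.092 q from rot 0.063 r 0.0594 depth -0.0043
```

{"name": "carry_out", "arguments": {
  "rows": [
    {"tx": -0.0005, "ty": 0.012, "tz": 0, "wx": 0, "wy": 0, "wz": 0.025, "fingers": 0},
    {"tx": 0, "ty": 0.006, "tz": 0, "wx": 0, "wy": 0, "wz": 0.006, "fingers": 0},
    {"tx": 0, "ty": 0, "tz": 0, "wx": 0, "wy": 0, "wz": 0, "fingers": 0}
  ]
}}

```text
clock: 5.35
ee_pos: [0.6252, 0.1238, 0.149]
tool_rot: [[-0.077, 0.819, 0.568], [0.997, 0.055, 0.056], [0.014, 0.571, -0.821]]
ft_force: [-32.3, -2.7, 12.1]
grip_width: 0.0155
grip_force: 33.8
```

```bash
python3 -c "
from s import *
levinfo()"
```

```text
5.35 [ 0.16 -0.32  1.87 -0.04  0.99  0.1 ] [0.6252 0.1238 0.149 ] [ 0.568  0.056 -0.821] [-32.3  -2.7  12.1] 0.0155 33.8
q from pos 0.028 q from rot -0.029 r 0.0592 depth -0.004
```

{"name": "carry_out", "arguments": {
  "rows": [
    {"tx": 0, "ty": -0.004, "tz": 0, "wx": 0, "wy": 0, "wz": 0, "fingers": 0},
    {"tx": 0, "ty": 0, "tz": 0, "wx": 0, "wy": 0, "wz": 0, "fingers": 0.5},
    {"tx": 0, "ty": 0, "tz": 0, "wx": 0, "wy": 0, "wz": 0, "fingers": 0.5},
    {"tx": 0, "ty": 0, "tz": 0, "wx": 0, "wy": 0, "wz": 0, "fingers": 0.5},
    {"tx": 0, "ty": 0, "tz": -0.04, "wx": 0, "wy": 0, "wz": 0, "fingers": 0.5},
    {"tx": 0, "ty": 0, "tz": -0.08, "wx": 0, "wy": 0, "wz": 0, "fingers": 0.5},
    {"tx": 0, "ty": 0, "tz": -0.11, "wx": 0, "wy": 0, "wz": 0, "fingers": 0.5},
    {"tx": 0, "ty": 0, "tz": -0.11, "wx": 0, "wy": 0, "wz": 0, "fingers": 0.5}
  ]
}}

```text
clock: 6.15
ee_pos: [0.5481, 0.1157, 0.2605]
tool_rot: [[-0.076, 0.815, 0.574], [0.997, 0.054, 0.056], [0.015, 0.577, -0.817]]
ft_force: [0.8, 0.3, -0.1]
grip_width: 0.0427
grip_force: 0.0
```

Run:
```python
from s import *
L=[.4324,.2892]
h=down(np.pi/2+.1,[.42,.27],.26);g=down(np.pi/2+.1,L,.056+.05);g2=down(np.pi/2+.1,L,.056)
rowsJ([h,g,g2])
cv2.imwrite("pics/p3.png",cv2.resize(arm.capture("top")[110:260,190:340,::-1],(600,600)))
```

```text
6.15 [ 0.17 -0.56  1.85 -0.05  1.25  0.1 ] [0.5481 0.1157 0.2605] [ 0.574  0.056 -0.817] [ 0.8  0.3 -0.1] 0.0427 0.0
11 rows
0.0817 -0.0536 -0.0246 0.0392 -0.0005 -0.0017
0.0819 -0.0558 -0.018 0.0392 -0.0005 -0.0017
0.0822 -0.0571 -0.0112 0.0392 -0.0005 -0.0017
0.0825 -0.0577 -0.0042 0.0392 -0.0005 -0.0017
0.0828 -0.0573 0.0027 0.0392 -0.0005 -0.0017
0.0112 0.009 0.0963 0 0 0
0.0112 0.009 0.0963 0 0 0
0.0112 0.009 0.0963 0 0 0
0.0112 0.009 0.0963 0 0 0
0 0 0.0624 0 0 0
0 0 0.0624 0 0 0
```

View pics/p3.png

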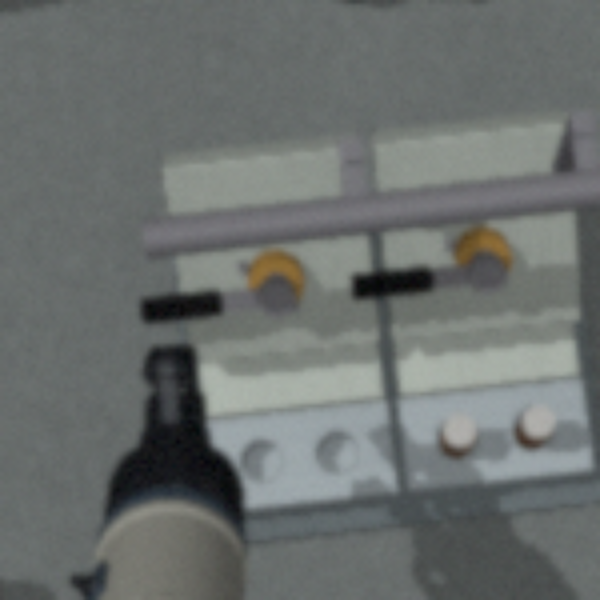

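{"name": "carry_out", "arguments": {
  "rows": [
    {"tx": 0.0817, "ty": -0.0536, "tz": -0.0246, "wx": 0.0392, "wy": -0.0005, "wz": -0.0017, "fingers": 0.8},
    {"tx": 0.0819, "ty": -0.0558, "tz": -0.018, "wx": 0.0392, "wy": -0.0005, "wz": -0.0017, "fingers": 0.8},
    {"tx": 0.0822, "ty": -0.0571, "tz": -0.0112, "wx": 0.0392, "wy": -0.0005, "wz": -0.0017, "fingers": 0.8},
    {"tx": 0.0825, "ty": -0.0577, "tz": -0.0042, "wx": 0.0392, "wy": -0.0005, "wz": -0.0017, "fingers": 0.8},
    {"tx": 0.0828, "ty": -0.0573, "tz": 0.0027, "wx": 0.0392, "wy": -0.0005, "wz": -0.0017, "fingers": 0.8},
    {"tx": 0.011, "ty": 0.009, "tz": 0.096, "wx": 0, "wy": 0, "wz": 0, "fingers": 0.8},
    {"tx": 0.011, "ty": 0.009, "tz": 0.096, "wx": 0, "wy": 0, "wz": 0, "fingers": 0.8},
    {"tx": 0, "ty": 0, "tz": 0, "wx": 0, "wy": 0, "wz": 0, "fingers": 0.8}
  ]
}}

```text
clock: 7.0
ee_pos: [0.4252, 0.2789, 0.1573]
tool_rot: [[-0.1, 0.995, -0.009], [0.995, 0.1, -0.006], [-0.005, -0.009, -1.0]]
ft_force: [-0.9, -0.3, -0.4]
grip_width: 0.0685
grip_force: 0.0
```

Run:
```python
from s import *
L=[.4324,.2892]
rowsJ([down(np.pi/2+.1,L,.056+.06),down(np.pi/2+.1,L,.056)])
for q in(0,.05):
    a=[(proj("top",W(lev(q,r)))[0]-[190,110]+.5)*4-.5 for r in(0,90)];print(q,np.round(a,0).tolist(),((a[1]-a[0])[1]/(a[0]-a[1])[0]).round(3))
```

```text
7.0 [ 0.51 -0.15  1.6  -0.    1.7   0.41] [0.4252 0.2789 0.1573] [-0.009 -0.006 -1.   ] [-0.9 -0.3 -0.4] 0.0685 0.0
4 rows
0.0122 0.0109 0.0749 -0.0015 0.0008 0
0.012 0.0106 0.075 -0.0015 0.0008 0
0 0 0.075 0 0 0
0 0 0.075 0 0 0
0 [[276.0, 291.0], [141.0, 305.0]] 0.103
0.05 [[276.0, 291.0], [142.0, 311.0]] 0.149
```

{"name": "carry_out", "arguments": {
  "rows": [
    {"tx": 0.012, "ty": 0.011, "tz": 0.075, "wx": -0.0015, "wy": 0.001, "wz": 0, "fingers": 0.8},
    {"tx": 0.012, "ty": 0.0105, "tz": 0.075, "wx": -0.0015, "wy": 0.001, "wz": 0, "fingers": 0.8},
    {"tx": 0, "ty": 0, "tz": 0.075, "wx": 0, "wy": 0, "wz": 0, "fingers": 0.8},
    {"tx": 0, "ty": 0, "tz": 0.075, "wx": 0, "wy": 0, "wz": 0, "fingers": 0.8},
    {"tx": 0, "ty": 0, "tz": 0, "wx": 0, "wy": 0, "wz": 0, "fingers": 0.4},
    {"tx": 0, "ty": 0, "tz": 0, "wx": 0, "wy": 0, "wz": 0, "fingers": 0.4},
    {"tx": 0, "ty": 0, "tz": 0, "wx": 0, "wy": 0, "wz": 0, "fingers": 0.2},
    {"tx": 0, "ty": 0, "tz": 0, "wx": 0, "wy": 0, "wz": 0, "fingers": 0.2}
  ],
  "grip_force": 20
}}

```text
clock: 7.8
ee_pos: [0.4371, 0.2914, 0.0476]
tool_rot: [[-0.099, 0.995, 0.014], [0.995, 0.099, 0.009], [0.008, 0.015, -1.0]]
ft_force: [-1.4, -0.9, 7.2]
grip_width: 0.023
grip_force: 20.1
```

{"name": "carry_out", "arguments": {
  "rows": [
    {"tx": 0, "ty": 0, "tz": 0, "wx": 0, "wy": 0, "wz": 0, "fingers": 0.1},
    {"tx": 0, "ty": 0, "tz": 0, "wx": 0, "wy": 0, "wz": 0, "fingers": 0.1}
  ]
}}

```text
clock: 8.0
ee_pos: [0.4371, 0.2914, 0.0476]
tool_rot: [[-0.099, 0.995, 0.014], [0.995, 0.099, 0.009], [0.008, 0.015, -1.0]]
ft_force: [-1.6, -0.6, 6.9]
grip_width: 0.0232
grip_force: 20.1
```

Run:
```python
from s import *
P1=[.5237,.0808]
y=np.pi/2+.1;p=s["ee_pos"]
rowsJ([down(y,p[:2],.16),down(y,P1,.16)])
```

```text
8.0 [ 0.52 -0.08  1.73  0.    1.48  0.42] [0.4371 0.2914 0.0476] [ 0.014  0.009 -1.   ] [-1.6 -0.6  6.9] 0.0232 20.1
9 rows
0.0006 0.0012 -0.0781 0.0016 -0.0008 0
0 0.0008 -0.0781 0.0016 -0.0008 0
0 0 -0.0781 0.0016 -0.0008 0
-0.0909 0.0271 0 0 0 0
-0.0909 0.0271 0 0 0 0
-0.0909 0.0271 0 0 0 0
-0.0909 0.0271 0 0 0 0
-0.0909 0.0271 0 0 0 0
-0.0909 0.0271 0 0 0 0
```

Run:
```python
from s import *
R=s["tool_rot"];p=s["ee_pos"];off=R[:,2]*arm.pinch_z
up=p+[0,0,.1];P1=np.array([.5237,.0808,0])
t=P1.copy();t[:2]+= -0*off[:2];t[2]=up[2]
rowsJ([(R,up),(R,t)])
```

```text
8.0 [ 0.52 -0.08  1.73  0.    1.48  0.42] [0.4371 0.2914 0.0476] [ 0.014  0.009 -1.   ] [-1.6 -0.6  6.9] 0.0232 20.1
9 rows
0.0007 0.0012 -0.0833 0 0 0
0.0007 0.0012 -0.0833 0 0 0
0.0007 0.0012 -0.0833 0 0 0
-0.0909 0.0272 0 0 0 0
-0.0909 0.0272 0 0 0 0
-0.0909 0.0272 0 0 0 0
-0.0909 0.0272 0 0 0 0
-0.0909 0.0272 0 0 0 0
-0.0909 0.0272 0 0 0 0
```

{"name": "carry_out", "arguments": {
  "rows": [
    {"tx": 0.0007, "ty": 0.0012, "tz": -0.05, "wx": 0, "wy": 0, "wz": 0, "fingers": 0.1},
    {"tx": 0.0007, "ty": 0.0012, "tz": -0.1, "wx": 0, "wy": 0, "wz": 0, "fingers": 0.1},
    {"tx": 0.0007, "ty": 0.0012, "tz": -0.1, "wx": 0, "wy": 0, "wz": 0, "fingers": 0.1},
    {"tx": -0.07, "ty": 0.021, "tz": 0, "wx": 0, "wy": 0, "wz": 0, "fingers": 0.1},
    {"tx": -0.095, "ty": 0.0285, "tz": 0, "wx": 0, "wy": 0, "wz": 0, "fingers": 0.1},
    {"tx": -0.095, "ty": 0.0285, "tz": 0, "wx": 0, "wy": 0, "wz": 0, "fingers": 0.1},
    {"tx": -0.095, "ty": 0.0285, "tz": 0, "wx": 0, "wy": 0, "wz": 0, "fingers": 0.1},
    {"tx": -0.095, "ty": 0.0285, "tz": 0, "wx": 0, "wy": 0, "wz": 0, "fingers": 0.1}
  ]
}}

```text
clock: 8.8
ee_pos: [0.5085, 0.1158, 0.1454]
tool_rot: [[-0.1, 0.995, 0.012], [0.995, 0.1, 0.007], [0.006, 0.013, -1.0]]
ft_force: [0.9, 0.4, -0.6]
grip_width: 0.0229
grip_force: 20.0
```

{"name": "carry_out", "arguments": {
  "rows": [
    {"tx": -0.07, "ty": 0.021, "tz": 0, "wx": 0, "wy": 0, "wz": 0, "fingers": 0.1},
    {"tx": -0.025, "ty": 0.007, "tz": 0, "wx": 0, "wy": 0, "wz": 0, "fingers": 0.1},
    {"tx": 0, "ty": 0, "tz": 0, "wx": 0, "wy": 0, "wz": 0, "fingers": 0.1},
    {"tx": 0, "ty": 0, "tz": 0, "wx": 0, "wy": 0, "wz": 0, "fingers": 0.1}
  ]
}}

```text
clock: 9.2
ee_pos: [0.5225, 0.0813, 0.1441]
tool_rot: [[-0.1, 0.995, 0.01], [0.995, 0.1, 0.008], [0.007, 0.011, -1.0]]
ft_force: [-0.2, 0.6, -0.7]
grip_width: 0.0228
grip_force: 20.0
```

```bash
cat > c.py <<'E'
from s import *
ims={n:arm.capture(n) for n in("side","top")}
def two(name,sx,tx,w=75,h=75,k=5):
    o=[]
    for n,(x,y) in(("side",sx),("top",tx)):
        o.append(cv2.resize(ims[n][y:y+h,x:x+w,::-1],None,fx=k,fy=k,interpolation=cv2.INTER_CUBIC))
    cv2.imwrite("pics/"+name,np.hstack(o))
E
python3 - <<'E'
from c import *
print(s["tool_rot"].round(3).tolist())
two("p4.png",(225,165),(205,170))
E
```

```text
9.2 [ 0.09 -0.11  1.59  0.01  1.66 -0.01] [0.5225 0.0813 0.1441] [ 0.01   0.008 -1.   ] [-0.2  0.6 -0.7] 0.0228 20.0
[[-0.1, 0.995, 0.01], [0.995, 0.1, 0.008], [0.007, 0.011, -1.0]]
```

View pics/p4.png

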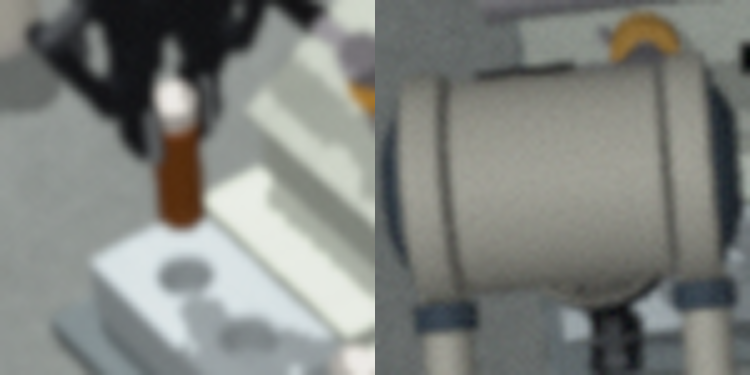

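```bash
cat >> c.py <<'E'
def amber(x0,y0,x1,y1,zb):
    im=ims["side"][y0:y1,x0:x1].astype(float);rb=im[...,0]-im[...,2];rb/=np.percentile(rb,97)
    # subpixel width-centre of rows, and bottom by column threshold crossing
    def cross(v,th=.5): # last crossing
        i=np.nonzero(v>th)[0];a,b=i[0],i[-1]
        lo=a-(v[a]-th)/(v[a]-v[a-1]) if a>0 else a
        hi=b+(v[b]-th)/(v[b]-v[b+1]) if b+1<len(v) else b
        return lo,hi
    cols=[];n=rb.shape[0]
    bot=max(cross(rb[:,c])[1] for c in range(rb.shape[1]) if (rb[:,c]>.6).sum()>3)
    rr=[cross(rb[r]) for r in range(int(bot)-8,int(bot)-4)]
    u=np.mean([(a+b)/2 for a,b in rr])+x0;v=bot+y0;um=np.mean([b-a for a,b in rr]);vm=v-6.5-0
    def f(p):
        q=proj("side",cyl(p[0],p[1],zb,zb+.04,.012));bq=q[:40]
        # axis column at image row v-6: 
        A=proj("side",[[p[0],p[1],zb],[p[0],p[1],zb+.04]]);r=np.floor(bot)-6.5+y0
        uc=A[0,0]+(A[1,0]-A[0,0])*(r-A[0,1])/(A[1,1]-A[0,1]);return [uc-u,bq[:,1].max()-v]
    r=least_squares(f,[.52,.08],diff_step=1e-4).x;print("u,v,width",u.round(2),v.round(2),um.round(2),"vial xy",r.round(4));return r
E
python3 - <<'E'
from c import *
r=amber(250,190,272,214,.1441-.0476)
print("pocket by side",ray("side",(261.7,219.7),.052)[:2].round(4), "tcp",s["ee_pos"].round(4))
E
```

```text
9.3 [ 0.09 -0.11  1.59  0.01  1.66 -0.01] [0.5223 0.0818 0.1439] [ 0.01   0.008 -1.   ] [ 0.8 -0.7  0. ] 0.0229 20.0
u,v,width 260.34 209.72 8.22 vial xy [0.5258 0.085 ]
pocket by side [0.5243 0.0823] tcp [0.5223 0.0818 0.1439]
```

{"name": "carry_out", "arguments": {
  "rows": [
    {"tx": 0, "ty": 0, "tz": 0.05, "wx": 0, "wy": 0, "wz": 0, "fingers": 0.1},
    {"tx": 0, "ty": 0, "tz": 0.047, "wx": 0, "wy": 0, "wz": 0, "fingers": 0.1},
    {"tx": 0, "ty": 0, "tz": 0, "wx": 0, "wy": 0, "wz": 0, "fingers": 0.1},
    {"tx": 0, "ty": 0, "tz": 0, "wx": 0, "wy": 0, "wz": 0, "fingers": 0.1}
  ]
}}

```text
clock: 9.8
ee_pos: [0.5226, 0.0813, 0.1048]
tool_rot: [[-0.1, 0.995, 0.009], [0.995, 0.1, 0.007], [0.006, 0.01, -1.0]]
ft_force: [0.6, 0.2, 0.9]
grip_width: 0.0234
grip_force: 20.0
```

Run:
```python
from c import *
r=amber(250,205,274,229,s["ee_pos"][2]-.0476)
two("p5.png",(235,175),(205,170),w=56,h=56,k=10)
im=cv2.imread("pics/p5.png")[:,:560];cv2.imwrite("pics/p5.png",im)
```

```text
9.8 [ 0.09 -0.1   1.64  0.01  1.59 -0.01] [0.5226 0.0813 0.1048] [ 0.009  0.007 -1.   ] [0.6 0.2 0.9] 0.0234 20.0
u,v,width 261.58 221.12 7.22 vial xy [0.5257 0.0835]
```

View pics/p5.png

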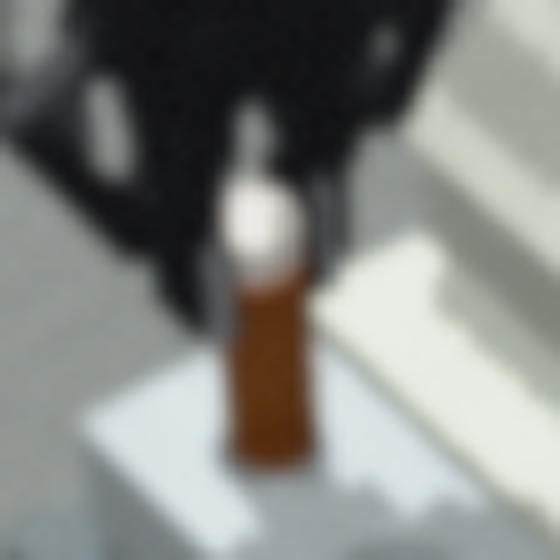

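{"name": "carry_out", "arguments": {
  "rows": [
    {"tx": 0.0012, "ty": 0.0005, "tz": 0.008, "wx": 0, "wy": 0, "wz": 0, "fingers": 0.1},
    {"tx": 0, "ty": 0, "tz": 0.008, "wx": 0, "wy": 0, "wz": 0, "fingers": 0.1},
    {"tx": 0, "ty": 0, "tz": 0.006, "wx": 0, "wy": 0, "wz": 0, "fingers": 0.1},
    {"tx": 0, "ty": 0, "tz": 0, "wx": 0, "wy": 0, "wz": 0, "fingers": 0.1}
  ]
}}

```text
clock: 10.3
ee_pos: [0.5241, 0.0818, 0.0988]
tool_rot: [[-0.1, 0.995, 0.013], [0.995, 0.099, 0.008], [0.007, 0.014, -1.0]]
ft_force: [-2.5, 1.1, 10.6]
grip_width: 0.0229
grip_force: 21.3
```

Run:
```python
from c import *
for i in range(3):
    s=arm.get_state();print(s["ft_force"].round(2),s["torque"].round(3));arm.capture("side")
```

```text
10.3 [ 0.09 -0.1   1.65  0.01  1.57 -0.01] [0.5241 0.0818 0.0988] [ 0.013  0.008 -1.   ] [-2.5  1.1 10.6] 0.0229 21.3
[-3.85  1.14 10.66] [ 0.097  0.643 -0.008]
[-2.95  1.17 10.57] [ 0.191  0.623 -0.042]
[-2.58  1.56 11.39] [ 0.098  0.614 -0.071]
```

{"name": "carry_out", "arguments": {
  "rows": [
    {"tx": 0.003, "ty": -0.001, "tz": -0.01, "wx": 0, "wy": 0, "wz": 0, "fingers": 0.1},
    {"tx": 0, "ty": 0, "tz": 0, "wx": 0, "wy": 0, "wz": 0, "fingers": 0.1},
    {"tx": 0, "ty": 0, "tz": 0.008, "wx": 0, "wy": 0, "wz": 0, "fingers": 0.1},
    {"tx": 0, "ty": 0, "tz": 0.006, "wx": 0, "wy": 0, "wz": 0, "fingers": 0.1},
    {"tx": 0, "ty": 0, "tz": 0, "wx": 0, "wy": 0, "wz": 0, "fingers": 0.1}
  ]
}}

```text
clock: 11.05
ee_pos: [0.5223, 0.0826, 0.0933]
tool_rot: [[-0.099, 0.995, 0.008], [0.995, 0.099, 0.007], [0.006, 0.009, -1.0]]
ft_force: [0.7, 0.2, -0.7]
grip_width: 0.0232
grip_force: 19.8
```

Run:
```python
from s import *
print(s["torque"].round(3))
```

```text
11.05 [ 0.09 -0.09  1.66  0.01  1.57 -0.01] [0.5223 0.0826 0.0933] [ 0.008  0.007 -1.   ] [ 0.7  0.2 -0.7] 0.0232 19.8
[ 0.124 -0.07   0.02 ]
```

{"name": "carry_out", "arguments": {
  "rows": [
    {"tx": 0, "ty": 0, "tz": 0.012, "wx": 0, "wy": 0, "wz": 0, "fingers": 0.1},
    {"tx": 0, "ty": 0, "tz": 0.012, "wx": 0, "wy": 0, "wz": 0, "fingers": 0.1},
    {"tx": 0, "ty": 0, "tz": 0.012, "wx": 0, "wy": 0, "wz": 0, "fingers": 0.1},
    {"tx": 0, "ty": 0, "tz": 0.01, "wx": 0, "wy": 0, "wz": 0, "fingers": 0.1},
    {"tx": 0, "ty": 0, "tz": 0, "wx": 0, "wy": 0, "wz": 0, "fingers": 0.1}
  ]
}}

```text
clock: 11.55
ee_pos: [0.5224, 0.0826, 0.0749]
tool_rot: [[-0.099, 0.995, 0.008], [0.995, 0.099, 0.007], [0.006, 0.009, -1.0]]
ft_force: [-0.2, 0.1, -1.1]
grip_width: 0.0231
grip_force: 19.9
```

Freely sliding; go the last millimetres until contact.

{"name": "carry_out", "arguments": {
  "rows": [
    {"tx": 0, "ty": 0, "tz": 0.005, "wx": 0, "wy": 0, "wz": 0, "fingers": 0.1},
    {"tx": 0, "ty": 0, "tz": 0.003, "wx": 0, "wy": 0, "wz": 0, "fingers": 0.1},
    {"tx": 0, "ty": 0, "tz": 0, "wx": 0, "wy": 0, "wz": 0, "fingers": 0.1}
  ]
}}

```text
clock: 11.85
ee_pos: [0.5232, 0.0825, 0.0736]
tool_rot: [[-0.099, 0.995, 0.011], [0.995, 0.099, 0.007], [0.006, 0.011, -1.0]]
ft_force: [-1.3, -0.5, 4.2]
grip_width: 0.0232
grip_force: 20.5
```

{"name": "carry_out", "arguments": {
  "rows": [
    {"tx": 0, "ty": 0, "tz": -0.003, "wx": 0, "wy": 0, "wz": 0, "fingers": 0.4},
    {"tx": 0, "ty": 0, "tz": 0, "wx": 0, "wy": 0, "wz": 0, "fingers": 0.5},
    {"tx": 0, "ty": 0, "tz": 0, "wx": 0, "wy": 0, "wz": 0, "fingers": 0.6},
    {"tx": 0, "ty": 0, "tz": -0.03, "wx": 0, "wy": 0, "wz": 0, "fingers": 0.6},
    {"tx": 0, "ty": 0, "tz": -0.08, "wx": 0, "wy": 0, "wz": 0, "fingers": 0.6},
    {"tx": 0, "ty": 0, "tz": -0.11, "wx": 0, "wy": 0, "wz": 0, "fingers": 0.6},
    {"tx": 0, "ty": 0, "tz": -0.11, "wx": 0, "wy": 0, "wz": 0, "fingers": 0.6},
    {"tx": 0, "ty": 0, "tz": 0, "wx": 0, "wy": 0, "wz": 0, "fingers": 0.6}
  ]
}}

```text
clock: 12.65
ee_pos: [0.524, 0.0819, 0.2151]
tool_rot: [[-0.099, 0.995, 0.023], [0.995, 0.099, 0.008], [0.006, 0.024, -1.0]]
ft_force: [-0.1, 0.3, -0.0]
grip_width: 0.0513
grip_force: 0.0
```

Run:
```python
from s import *
a=down(.9,[.48,-.15],.22);b=down(0,[.5589,-.3572],.20)
rowsJ([a,b])
```

```text
12.65 [ 0.09 -0.12  1.47  0.01  1.77 -0.01] [0.524  0.0819 0.2151] [ 0.023  0.008 -1.   ] [-0.1  0.3 -0. ] 0.0513 0.0
13 rows
-0.0944 -0.028 0.0045 0.0011 -0.0008 0.0409
-0.0972 -0.0156 0.0049 0.0011 -0.0008 0.0409
-0.0983 -0.0031 0.0051 0.0011 -0.0008 0.0409
-0.0979 0.0096 0.0054 0.0011 -0.0008 0.0409
-0.0959 0.0221 0.0056 0.0011 -0.0008 0.0409
-0.0922 0.0342 0.0057 0.0011 -0.0008 0.0409
-0.0404 0.0681 0.0071 0 0 0.0409
-0.0313 0.0727 0.0071 0 0 0.0409
-0.0218 0.0761 0.0071 0 0 0.0409
-0.0118 0.0783 0.0071 0 0 0.0409
-0.0017 0.0792 0.0071 0 0 0.0409
0.0085 0.0787 0.0071 0 0 0.0409
0.0185 0.077 0.0071 0 0 0.0409
```

{"name": "carry_out", "arguments": {
  "rows": [
    {"tx": -0.0944, "ty": -0.028, "tz": 0.0045, "wx": 0.0011, "wy": -0.0008, "wz": 0.0409, "fingers": 0.8},
    {"tx": -0.0972, "ty": -0.0156, "tz": 0.0049, "wx": 0.0011, "wy": -0.0008, "wz": 0.0409, "fingers": 0.8},
    {"tx": -0.0983, "ty": -0.0031, "tz": 0.0051, "wx": 0.0011, "wy": -0.0008, "wz": 0.0409, "fingers": 0.8},
    {"tx": -0.0979, "ty": 0.0096, "tz": 0.0054, "wx": 0.0011, "wy": -0.0008, "wz": 0.0409, "fingers": 0.8},
    {"tx": -0.0959, "ty": 0.0221, "tz": 0.0056, "wx": 0.0011, "wy": -0.0008, "wz": 0.0409, "fingers": 0.8},
    {"tx": -0.0922, "ty": 0.0342, "tz": 0.0057, "wx": 0.0011, "wy": -0.0008, "wz": 0.0409, "fingers": 0.8}
  ]
}}

```text
clock: 13.25
ee_pos: [0.4769, -0.1517, 0.1934]
tool_rot: [[0.626, 0.78, -0.013], [0.78, -0.626, -0.002], [-0.01, -0.009, -1.0]]
ft_force: [-0.2, -0.5, 0.2]
grip_width: 0.0685
grip_force: 0.0
```

{"name": "carry_out", "arguments": {
  "rows": [
    {"tx": -0.0404, "ty": 0.0681, "tz": 0.0071, "wx": 0, "wy": 0, "wz": 0.0409, "fingers": 0.8},
    {"tx": -0.0313, "ty": 0.0727, "tz": 0.0071, "wx": 0, "wy": 0, "wz": 0.0409, "fingers": 0.8},
    {"tx": -0.0218, "ty": 0.0761, "tz": 0.0071, "wx": 0, "wy": 0, "wz": 0.0409, "fingers": 0.8},
    {"tx": -0.0118, "ty": 0.0783, "tz": 0.0071, "wx": 0, "wy": 0, "wz": 0.0409, "fingers": 0.8},
    {"tx": -0.0017, "ty": 0.0792, "tz": 0.0071, "wx": 0, "wy": 0, "wz": 0.0409, "fingers": 0.8},
    {"tx": 0.0085, "ty": 0.0787, "tz": 0.0071, "wx": 0, "wy": 0, "wz": 0.0409, "fingers": 0.8},
    {"tx": 0.0185, "ty": 0.077, "tz": 0.0071, "wx": 0, "wy": 0, "wz": 0.0409, "fingers": 0.8},
    {"tx": 0, "ty": 0, "tz": 0, "wx": 0, "wy": 0, "wz": 0, "fingers": 0.8}
  ]
}}

```text
clock: 14.05
ee_pos: [0.5558, -0.3605, 0.17]
tool_rot: [[1.0, -0.006, -0.016], [-0.006, -1.0, -0.001], [-0.016, 0.001, -1.0]]
ft_force: [0.3, 0.2, -0.4]
grip_width: 0.0683
grip_force: 0.0
```

{"name": "carry_out", "arguments": {
  "rows": [
    {"tx": 0, "ty": 0, "tz": 0, "wx": 0, "wy": 0, "wz": 0, "fingers": 0.8},
    {"tx": 0, "ty": 0, "tz": 0, "wx": 0, "wy": 0, "wz": 0, "fingers": 0.8}
  ]
}}

```text
clock: 14.25
ee_pos: [0.5561, -0.3567, 0.1729]
tool_rot: [[1.0, 0.002, -0.013], [0.002, -1.0, -0.001], [-0.013, 0.001, -1.0]]
ft_force: [0.1, -0.0, 0.7]
grip_width: 0.0685
grip_force: 0.0
```

Run:
```python
from c import *
rowsJ([down(0,[.5589,-.3572],.11),down(0,[.5589,-.3572],.058)])
v1=amber(246,200,274,228,.026)
```

```text
14.25 [-0.62  0.26  1.14 -0.01  1.75  0.95] [ 0.5561 -0.3567  0.1729] [-0.013 -0.001 -1.   ] [ 0.1 -0.   0.7] 0.0685 0.0
4 rows
0.0047 0.0006 0.1025 0 0.002 0
0.0041 0.0007 0.1025 0 0.002 0
0 0 0.065 0 0 0
0 0 0.065 0 0 0
u,v,width 261.68 223.0 7.41 vial xy [0.5358 0.105 ]
```

{"name": "carry_out", "arguments": {
  "rows": [
    {"tx": 0.0047, "ty": 0.0006, "tz": 0.08, "wx": 0, "wy": 0.004, "wz": 0, "fingers": 0.8},
    {"tx": 0.0041, "ty": 0.0007, "tz": 0.08, "wx": 0, "wy": 0, "wz": 0, "fingers": 0.8},
    {"tx": 0, "ty": 0, "tz": 0, "wx": 0, "wy": 0, "wz": 0, "fingers": 0.8},
    {"tx": 0, "ty": 0, "tz": 0, "wx": 0, "wy": 0, "wz": 0, "fingers": 0.8},
    {"tx": 0, "ty": 0, "tz": 0, "wx": 0, "wy": 0, "wz": 0, "fingers": 0.8}
  ]
}}

```text
clock: 14.85
ee_pos: [0.5599, -0.3583, 0.1112]
tool_rot: [[1.0, 0.0, 0.002], [0.0, -1.0, -0.004], [0.002, 0.004, -1.0]]
ft_force: [-0.9, -0.3, 0.4]
grip_width: 0.0681
grip_force: 0.0
```

Run:
```python
from c import *
rowsJ([down(0,[.5589,-.3572],.060)])
```

```text
14.85 [-0.62  0.27  1.24 -0.    1.63  0.95] [ 0.5599 -0.3583  0.1112] [ 0.002 -0.004 -1.   ] [-0.9 -0.3  0.4] 0.0681 0.0
2 rows
-0.0016 -0.002 0.0874 0.0006 0 0
-0.0015 -0.0019 0.0874 0.0006 0 0
```

{"name": "carry_out", "arguments": {
  "rows": [
    {"tx": -0.002, "ty": -0.002, "tz": 0.07, "wx": 0.001, "wy": 0, "wz": 0, "fingers": 0.8},
    {"tx": -0.001, "ty": -0.002, "tz": 0.07, "wx": 0, "wy": 0, "wz": 0, "fingers": 0.8},
    {"tx": 0, "ty": 0, "tz": 0.035, "wx": 0, "wy": 0, "wz": 0, "fingers": 0.8},
    {"tx": 0, "ty": 0, "tz": 0, "wx": 0, "wy": 0, "wz": 0, "fingers": 0.5},
    {"tx": 0, "ty": 0, "tz": 0, "wx": 0, "wy": 0, "wz": 0, "fingers": 0.4},
    {"tx": 0, "ty": 0, "tz": 0, "wx": 0, "wy": 0, "wz": 0, "fingers": 0.3},
    {"tx": 0, "ty": 0, "tz": 0, "wx": 0, "wy": 0, "wz": 0, "fingers": 0.2},
    {"tx": 0, "ty": 0, "tz": 0, "wx": 0, "wy": 0, "wz": 0, "fingers": 0.1}
  ]
}}

```text
clock: 15.75
ee_pos: [0.5588, -0.3571, 0.0407]
tool_rot: [[1.0, -0.0, 0.002], [-0.0, -1.0, -0.0], [0.002, 0.0, -1.0]]
ft_force: [-0.5, 0.6, 6.9]
grip_width: 0.0232
grip_force: 20.5
```

{"name": "carry_out", "arguments": {
  "rows": [
    {"tx": 0, "ty": 0, "tz": 0, "wx": 0, "wy": 0, "wz": 0, "fingers": 0.1},
    {"tx": 0, "ty": 0, "tz": 0, "wx": 0, "wy": 0, "wz": 0, "fingers": 0.1}
  ]
}}

```text
clock: 15.95
ee_pos: [0.5588, -0.3571, 0.0408]
tool_rot: [[1.0, -0.0, 0.002], [-0.0, -1.0, -0.0], [0.002, 0.0, -1.0]]
ft_force: [0.5, 0.4, 5.1]
grip_width: 0.0233
grip_force: 20.5
```

Run:
```python
from s import *
z=.19+arm.pinch_z-.005
y=np.pi/2+.1
c=down(0,[.5588,-.3571],z);a=down(.75,[.47,-.15],z);b=down(y,[.5285,.0272],z)
rowsJ([c,a,b])
```

```text
15.95 [-0.62  0.3   1.33  0.    1.51  0.95] [ 0.5588 -0.3571  0.0408] [ 0.002 -0.    -1.   ] [0.5 0.4 5.1] 0.0233 20.5
17 rows
0 0 -0.0902 0 0 0
0 0 -0.0902 0 0 0
0 0 -0.0902 0 0 0
0 0 -0.0902 0 0 0
-0.037 -0.0863 0 0 0 -0.0398
-0.026 -0.0902 0 0 0 -0.0398
-0.0145 -0.0927 0 0 0 -0.0398
-0.0028 -0.0938 0 0 0 -0.0398
0.0089 -0.0934 0 0 0 -0.0398
0.0205 -0.0916 0 0 0 -0.0398
0.0584 -0.0321 0 0 0 -0.0419
0.0621 -0.0241 0 0 0 -0.0419
0.0648 -0.0157 0 0 0 -0.0419
0.0663 -0.0071 0 0 0 -0.0419
0.0666 0.0016 0 0 0 -0.0419
0.0658 0.0104 0 0 0 -0.0419
0.0639 0.0189 0 0 0 -0.0419
```

{"name": "carry_out", "arguments": {
  "rows": [
    {"tx": 0, "ty": 0, "tz": -0.05, "wx": 0, "wy": 0, "wz": 0, "fingers": 0.1},
    {"tx": 0, "ty": 0, "tz": -0.1, "wx": 0, "wy": 0, "wz": 0, "fingers": 0.1},
    {"tx": 0, "ty": 0, "tz": -0.1, "wx": 0, "wy": 0, "wz": 0, "fingers": 0.1},
    {"tx": 0, "ty": 0, "tz": -0.1, "wx": 0, "wy": 0, "wz": 0, "fingers": 0.1},
    {"tx": -0.037, "ty": -0.0863, "tz": 0, "wx": 0, "wy": 0, "wz": -0.0398, "fingers": 0.1},
    {"tx": -0.026, "ty": -0.0902, "tz": 0, "wx": 0, "wy": 0, "wz": -0.0398, "fingers": 0.1},
    {"tx": -0.0145, "ty": -0.0927, "tz": 0, "wx": 0, "wy": 0, "wz": -0.0398, "fingers": 0.1},
    {"tx": -0.0028, "ty": -0.0938, "tz": 0, "wx": 0, "wy": 0, "wz": -0.0398, "fingers": 0.1}
  ]
}}

```text
clock: 16.75
ee_pos: [0.4981, -0.2175, 0.1788]
tool_rot: [[0.875, 0.484, -0.001], [0.484, -0.875, 0.002], [0.0, -0.002, -1.0]]
ft_force: [-0.5, -0.3, -0.3]
grip_width: 0.0231
grip_force: 20.0
```

{"name": "carry_out", "arguments": {
  "rows": [
    {"tx": 0.0089, "ty": -0.0934, "tz": 0, "wx": 0, "wy": 0, "wz": -0.0398, "fingers": 0.1},
    {"tx": 0.0205, "ty": -0.0916, "tz": 0, "wx": 0, "wy": 0, "wz": -0.0398, "fingers": 0.1},
    {"tx": 0.0584, "ty": -0.0321, "tz": 0, "wx": 0, "wy": 0, "wz": -0.0419, "fingers": 0.1},
    {"tx": 0.0621, "ty": -0.0241, "tz": 0, "wx": 0, "wy": 0, "wz": -0.0419, "fingers": 0.1},
    {"tx": 0.0648, "ty": -0.0157, "tz": 0, "wx": 0, "wy": 0, "wz": -0.0419, "fingers": 0.1},
    {"tx": 0.0663, "ty": -0.0071, "tz": 0, "wx": 0, "wy": 0, "wz": -0.0419, "fingers": 0.1},
    {"tx": 0.0666, "ty": 0.0016, "tz": 0, "wx": 0, "wy": 0, "wz": -0.0419, "fingers": 0.1},
    {"tx": 0.0658, "ty": 0.0104, "tz": 0, "wx": 0, "wy": 0, "wz": -0.0419, "fingers": 0.1}
  ]
}}

```text
clock: 17.55
ee_pos: [0.5195, 0.0033, 0.1793]
tool_rot: [[0.025, 1.0, -0.001], [1.0, -0.025, 0.002], [0.002, -0.001, -1.0]]
ft_force: [0.8, -0.0, -0.4]
grip_width: 0.0231
grip_force: 20.0
```

{"name": "carry_out", "arguments": {
  "rows": [
    {"tx": 0.0639, "ty": 0.0189, "tz": 0, "wx": 0, "wy": 0, "wz": -0.0419, "fingers": 0.1},
    {"tx": 0, "ty": 0, "tz": 0, "wx": 0, "wy": 0, "wz": 0, "fingers": 0.1},
    {"tx": 0, "ty": 0, "tz": 0, "wx": 0, "wy": 0, "wz": 0, "fingers": 0.1},
    {"tx": 0, "ty": 0, "tz": 0, "wx": 0, "wy": 0, "wz": 0, "fingers": 0.1},
    {"tx": 0, "ty": 0, "tz": 0, "wx": 0, "wy": 0, "wz": 0, "fingers": 0.1}
  ]
}}

```text
clock: 18.05
ee_pos: [0.5275, 0.0266, 0.1791]
tool_rot: [[-0.099, 0.995, -0.001], [0.995, 0.099, 0.001], [0.002, -0.001, -1.0]]
ft_force: [-0.3, -0.4, 0.2]
grip_width: 0.0232
grip_force: 20.0
```

Run:
```python
from s import *
y=np.pi/2+.1
rowsJ([down(y,[.5285,.0272],.107+arm.pinch_z)])
```

```text
18.05 [-0.01 -0.11  1.52  0.    1.73 -0.11] [0.5275 0.0266 0.1791] [-0.001  0.001 -1.   ] [-0.3 -0.4  0.2] 0.0232 20.0
2 rows
0 0.0013 0.0902 0 0 0
0.0005 0.0013 0.0902 0 0 0
```

{"name": "carry_out", "arguments": {
  "rows": [
    {"tx": 0.0003, "ty": 0.0013, "tz": 0.09, "wx": 0, "wy": 0, "wz": 0, "fingers": 0.1},
    {"tx": 0.0003, "ty": 0.0013, "tz": 0.06, "wx": 0, "wy": 0, "wz": 0, "fingers": 0.1},
    {"tx": 0, "ty": 0, "tz": 0.05, "wx": 0, "wy": 0, "wz": 0, "fingers": 0.1},
    {"tx": 0, "ty": 0, "tz": 0, "wx": 0, "wy": 0, "wz": 0, "fingers": 0.1},
    {"tx": 0, "ty": 0, "tz": 0, "wx": 0, "wy": 0, "wz": 0, "fingers": 0.1},
    {"tx": 0, "ty": 0, "tz": 0, "wx": 0, "wy": 0, "wz": 0, "fingers": 0.1}
  ]
}}

```text
clock: 18.65
ee_pos: [0.5294, 0.0277, 0.1009]
tool_rot: [[-0.1, 0.995, 0.001], [0.995, 0.1, 0.002], [0.002, 0.002, -1.0]]
ft_force: [0.6, 0.4, 0.1]
grip_width: 0.0235
grip_force: 20.0
```

Run:
```python
from c import *
zb=s["ee_pos"][2]-.0408
print(proj("side",[.531,.0313,zb]))
u,v=proj("side",[.531,.0313,zb])[0].astype(int)
amber(u-11,v-16,u+13,v+9,zb)
```

```text
18.65 [-0.01 -0.08  1.64  0.    1.59 -0.11] [0.5294 0.0277 0.1009] [ 0.001  0.002 -1.   ] [0.6 0.4 0.1] 0.0235 20.0
[[273.75424326 228.79147191]]
u,v,width 273.65 232.18 7.56 vial xy [0.5314 0.0316]
```

{"name": "carry_out", "arguments": {
  "rows": [
    {"tx": 0, "ty": -0.001, "tz": 0.012, "wx": 0, "wy": 0, "wz": 0, "fingers": 0.1},
    {"tx": 0, "ty": 0, "tz": 0.01, "wx": 0, "wy": 0, "wz": 0, "fingers": 0.1},
    {"tx": 0, "ty": 0, "tz": 0.006, "wx": 0, "wy": 0, "wz": 0, "fingers": 0.1},
    {"tx": 0, "ty": 0, "tz": 0, "wx": 0, "wy": 0, "wz": 0, "fingers": 0.1},
    {"tx": 0, "ty": 0, "tz": 0, "wx": 0, "wy": 0, "wz": 0, "fingers": 0.1}
  ]
}}

```text
clock: 19.25
ee_pos: [0.5281, 0.028, 0.0876]
tool_rot: [[-0.101, 0.995, -0.002], [0.995, 0.101, 0.002], [0.002, -0.001, -1.0]]
ft_force: [-0.4, -0.8, -0.0]
grip_width: 0.0229
grip_force: 20.0
```

In the pocket (below the 0.0928 rim level, no force). Seat at 0.0668.

{"name": "carry_out", "arguments": {
  "rows": [
    {"tx": 0, "ty": 0, "tz": 0.012, "wx": 0, "wy": 0, "wz": 0, "fingers": 0.1},
    {"tx": 0, "ty": 0, "tz": 0.012, "wx": 0, "wy": 0, "wz": 0, "fingers": 0.1},
    {"tx": 0, "ty": 0, "tz": 0.012, "wx": 0, "wy": 0, "wz": 0, "fingers": 0.1},
    {"tx": 0, "ty": 0, "tz": 0.012, "wx": 0, "wy": 0, "wz": 0, "fingers": 0.1},
    {"tx": 0, "ty": 0, "tz": 0.005, "wx": 0, "wy": 0, "wz": 0, "fingers": 0.1},
    {"tx": 0, "ty": 0, "tz": 0, "wx": 0, "wy": 0, "wz": 0, "fingers": 0.1},
    {"tx": 0, "ty": 0, "tz": 0, "wx": 0, "wy": 0, "wz": 0, "fingers": 0.1}
  ]
}}

```text
clock: 19.95
ee_pos: [0.5281, 0.028, 0.0667]
tool_rot: [[-0.101, 0.995, -0.001], [0.995, 0.101, 0.002], [0.002, -0.001, -1.0]]
ft_force: [-1.9, -0.1, 2.1]
grip_width: 0.0233
grip_force: 20.3
```

{"name": "carry_out", "arguments": {
  "rows": [
    {"tx": 0, "ty": 0, "tz": -0.002, "wx": 0, "wy": 0, "wz": 0, "fingers": 0.4},
    {"tx": 0, "ty": 0, "tz": 0, "wx": 0, "wy": 0, "wz": 0, "fingers": 0.5},
    {"tx": 0, "ty": 0, "tz": 0, "wx": 0, "wy": 0, "wz": 0, "fingers": 0.6},
    {"tx": 0, "ty": 0, "tz": -0.03, "wx": 0, "wy": 0, "wz": 0, "fingers": 0.6},
    {"tx": 0, "ty": 0, "tz": -0.08, "wx": 0, "wy": 0, "wz": 0, "fingers": 0.6},
    {"tx": 0, "ty": 0, "tz": -0.11, "wx": 0, "wy": 0, "wz": 0, "fingers": 0.6},
    {"tx": 0, "ty": 0, "tz": -0.11, "wx": 0, "wy": 0, "wz": 0, "fingers": 0.6},
    {"tx": 0, "ty": 0, "tz": -0.1, "wx": 0, "wy": 0, "wz": 0, "fingers": 0.6}
  ]
}}

```text
clock: 20.75
ee_pos: [0.5283, 0.0277, 0.2427]
tool_rot: [[-0.101, 0.995, 0.001], [0.995, 0.101, 0.002], [0.002, 0.001, -1.0]]
ft_force: [-0.0, 0.1, 0.3]
grip_width: 0.0512
grip_force: 0.0
```

{"name": "carry_out", "arguments": {
  "rows": [
    {"tx": 0, "ty": 0, "tz": 0, "wx": 0, "wy": 0, "wz": 0, "fingers": 0.6},
    {"tx": 0, "ty": 0, "tz": 0, "wx": 0, "wy": 0, "wz": 0, "fingers": 0.6}
  ]
}}

```text
clock: 20.95
ee_pos: [0.5289, 0.0277, 0.2415]
tool_rot: [[-0.101, 0.995, 0.002], [0.995, 0.101, 0.002], [0.001, 0.002, -1.0]]
ft_force: [-0.5, 0.3, -1.3]
grip_width: 0.0514
grip_force: 0.0
```

Run:
```python
from s import *
rowsJ([levpose(0.0,.12,62)])
```

```text
20.95 [-0.01 -0.1   1.4   0.    1.84 -0.11] [0.5289 0.0277 0.2415] [ 0.002  0.002 -1.   ] [-0.5  0.3 -1.3] 0.0514 0.0
5 rows
0.0443 0.0202 -0.0016 -0.0387 0 0
0.0443 0.0202 0.0008 -0.0387 0 0
0.0443 0.02 0.0032 -0.0387 0 0
0.0443 0.0195 0.0056 -0.0387 0 0
0.0443 0.0187 0.0079 -0.0387 0 0
```

Before reopening, check with a picture that both vials are fully seated (last picture), after moving to pre-grasp.

{"name": "carry_out", "arguments": {
  "rows": [
    {"tx": 0.044, "ty": 0.02, "tz": -0.0016, "wx": -0.0387, "wy": 0, "wz": 0, "fingers": 0.6},
    {"tx": 0.044, "ty": 0.02, "tz": 0.0008, "wx": -0.0387, "wy": 0, "wz": 0, "fingers": 0.6},
    {"tx": 0.044, "ty": 0.02, "tz": 0.0032, "wx": -0.0387, "wy": 0, "wz": 0, "fingers": 0.6},
    {"tx": 0.044, "ty": 0.0195, "tz": 0.0056, "wx": -0.0387, "wy": 0, "wz": 0, "fingers": 0.6},
    {"tx": 0.044, "ty": 0.019, "tz": 0.0079, "wx": -0.0387, "wy": 0, "wz": 0, "fingers": 0.6},
    {"tx": 0, "ty": 0, "tz": 0, "wx": 0, "wy": 0, "wz": 0, "fingers": 0.6},
    {"tx": 0, "ty": 0, "tz": 0, "wx": 0, "wy": 0, "wz": 0, "fingers": 0.6},
    {"tx": 0, "ty": 0, "tz": 0, "wx": 0, "wy": 0, "wz": 0, "fingers": 0.6}
  ]
}}

```text
clock: 21.75
ee_pos: [0.56, 0.1187, 0.2433]
tool_rot: [[-0.1, 0.818, 0.566], [0.995, 0.081, 0.058], [0.001, 0.569, -0.822]]
ft_force: [-0.2, -0.2, 0.6]
grip_width: 0.0512
grip_force: 0.0
```

Run:
```python
from c import *
rowsJ([levpose(0,.0,62)]);levinfo()
two("p6.png",(220,155),(215,150),w=90,h=100,k=4.4)
```

```text
21.75 [ 0.17 -0.52  1.85 -0.04  1.22  0.08] [0.56   0.1187 0.2433] [ 0.566  0.058 -0.822] [-0.2 -0.2  0.6] 0.0512 0.0
3 rows
0.0012 0.0009 0.0991 -0.0005 0 0
0.0012 0.0007 0.0991 -0.0005 0 0
0.0012 0.0006 0.0991 -0.0005 0 0
q from pos 0.017 q from rot -0.003 r 0.0608 depth -0.1188
```

View pics/p6.png

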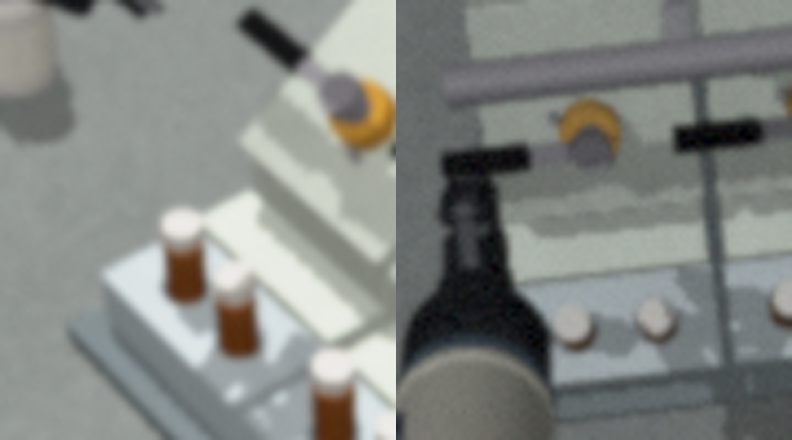

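{"name": "carry_out", "arguments": {
  "rows": [
    {"tx": 0.0012, "ty": 0.0009, "tz": 0.09, "wx": 0, "wy": 0, "wz": 0, "fingers": 0.6},
    {"tx": 0.0012, "ty": 0.0007, "tz": 0.09, "wx": 0, "wy": 0, "wz": 0, "fingers": 0.6},
    {"tx": 0.001, "ty": 0.0006, "tz": 0.07, "wx": 0, "wy": 0, "wz": 0, "fingers": 0.6},
    {"tx": 0, "ty": 0, "tz": 0.042, "wx": 0, "wy": 0, "wz": 0, "fingers": 0.6},
    {"tx": 0, "ty": 0, "tz": 0, "wx": 0, "wy": 0, "wz": 0, "fingers": 0.4},
    {"tx": 0, "ty": 0, "tz": 0, "wx": 0, "wy": 0, "wz": 0, "fingers": 0.2},
    {"tx": 0, "ty": 0, "tz": 0, "wx": 0, "wy": 0, "wz": 0, "fingers": 0},
    {"tx": 0, "ty": 0, "tz": 0, "wx": 0, "wy": 0, "wz": 0, "fingers": 0}
  ],
  "grip_force": 25
}}

```text
clock: 22.65
ee_pos: [0.6254, 0.1271, 0.1474]
tool_rot: [[-0.1, 0.819, 0.565], [0.995, 0.082, 0.058], [0.001, 0.568, -0.823]]
ft_force: [-4.2, -1.6, -3.0]
grip_width: 0.0153
grip_force: 25.9
```

{"name": "carry_out", "arguments": {
  "rows": [
    {"tx": 0, "ty": 0, "tz": 0, "wx": 0, "wy": 0, "wz": 0, "fingers": 0},
    {"tx": 0, "ty": 0, "tz": 0, "wx": 0, "wy": 0, "wz": 0, "fingers": 0}
  ]
}}

```text
clock: 22.85
ee_pos: [0.6254, 0.1271, 0.1474]
tool_rot: [[-0.1, 0.819, 0.565], [0.995, 0.082, 0.058], [0.001, 0.568, -0.823]]
ft_force: [-6.4, -3.0, -2.6]
grip_width: 0.0155
grip_force: 26.0
```

Run:
```python
from s import *
levinfo()
```

```text
22.85 [ 0.17 -0.32  1.86 -0.04  0.99  0.08] [0.6254 0.1271 0.1474] [ 0.565  0.058 -0.823] [-6.4 -3.  -2.6] 0.0155 26.0
q from pos 0.033 q from rot -0.002 r 0.0624 depth -0.0024
```

{"name": "carry_out", "arguments": {
  "rows": [
    {"tx": -0.0012, "ty": -0.0191, "tz": 0, "wx": 0, "wy": 0, "wz": -0.039, "fingers": 0},
    {"tx": -0.0012, "ty": -0.0191, "tz": 0, "wx": 0, "wy": 0, "wz": -0.039, "fingers": 0},
    {"tx": -0.0012, "ty": -0.0191, "tz": 0, "wx": 0, "wy": 0, "wz": -0.039, "fingers": 0},
    {"tx": -0.0012, "ty": -0.0191, "tz": 0, "wx": 0, "wy": 0, "wz": -0.039, "fingers": 0},
    {"tx": -0.0012, "ty": -0.0191, "tz": 0, "wx": 0, "wy": 0, "wz": -0.039, "fingers": 0},
    {"tx": -0.0012, "ty": -0.0191, "tz": 0, "wx": 0, "wy": 0, "wz": -0.039, "fingers": 0}
  ]
}}

```text
clock: 23.45
ee_pos: [0.5939, 0.1081, 0.1243]
tool_rot: [[-0.625, 0.535, 0.569], [0.68, 0.731, 0.059], [-0.384, 0.424, -0.82]]
ft_force: [7.3, 0.7, -6.8]
grip_width: 0.0158
grip_force: 25.2
```

Run:
```python
from s import *
levinfo()
```

```text
23.45 [ 0.13 -0.42  1.98 -0.02  0.97 -0.7 ] [0.5939 0.1081 0.1243] [ 0.569  0.059 -0.82 ] [ 7.3  0.7 -6.8] 0.0158 25.2
q from pos 0.74 q from rot 0.737 r 0.0632 depth -0.0025
```

{"name": "carry_out", "arguments": {
  "rows": [
    {"tx": -0.0012, "ty": -0.0191, "tz": 0, "wx": 0, "wy": 0, "wz": -0.039, "fingers": 0},
    {"tx": -0.0012, "ty": -0.0191, "tz": 0, "wx": 0, "wy": 0, "wz": -0.039, "fingers": 0},
    {"tx": -0.0012, "ty": -0.0191, "tz": 0, "wx": 0, "wy": 0, "wz": -0.039, "fingers": 0},
    {"tx": -0.0012, "ty": -0.0191, "tz": 0, "wx": 0, "wy": 0, "wz": -0.039, "fingers": 0},
    {"tx": -0.0012, "ty": -0.0191, "tz": 0, "wx": 0, "wy": 0, "wz": -0.039, "fingers": 0},
    {"tx": -0.0012, "ty": -0.0191, "tz": 0, "wx": 0, "wy": 0, "wz": -0.039, "fingers": 0},
    {"tx": 0, "ty": 0, "tz": 0, "wx": 0, "wy": 0, "wz": 0, "fingers": 0}
  ]
}}

```text
clock: 24.15
ee_pos: [0.5819, 0.0666, 0.1127]
tool_rot: [[-0.822, -0.021, 0.569], [0.016, 0.998, 0.06], [-0.569, 0.058, -0.82]]
ft_force: [9.5, 5.0, -8.3]
grip_width: 0.0154
grip_force: 25.8
```

Run:
```python
from s import *
levinfo()
```

```text
24.15 [ 0.03 -0.47  2.04  0.05  0.96 -1.56] [0.5819 0.0666 0.1127] [ 0.569  0.06  -0.82 ] [ 9.5  5.  -8.3] 0.0154 25.8
q from pos 1.466 q from rot 1.471 r 0.0629 depth -0.0023
```

{"name": "carry_out", "arguments": {
  "rows": [
    {"tx": -0.0007, "ty": -0.0155, "tz": 0, "wx": 0, "wy": 0, "wz": -0.03, "fingers": 0},
    {"tx": 0, "ty": -0.008, "tz": 0, "wx": 0, "wy": 0, "wz": -0.008, "fingers": 0},
    {"tx": 0, "ty": 0, "tz": 0, "wx": 0, "wy": 0, "wz": 0, "fingers": 0},
    {"tx": 0, "ty": 0, "tz": 0, "wx": 0, "wy": 0, "wz": 0, "fingers": 0}
  ]
}}

```text
clock: 24.55
ee_pos: [0.5824, 0.0606, 0.1126]
tool_rot: [[-0.814, -0.118, 0.569], [-0.098, 0.993, 0.066], [-0.573, -0.002, -0.82]]
ft_force: [11.3, 14.8, -9.0]
grip_width: 0.0154
grip_force: 25.3
```

Run:
```python
from s import *
levinfo()
```

```text
24.55 [ 0.01 -0.47  2.04  0.07  0.96 -1.7 ] [0.5824 0.0606 0.1126] [ 0.569  0.066 -0.82 ] [11.3 14.8 -9. ] 0.0154 25.3
q from pos 1.563 q from rot 1.585 r 0.0627 depth -0.0023
```

{"name": "carry_out", "arguments": {
  "rows": [
    {"tx": 0, "ty": -0.006, "tz": 0, "wx": 0, "wy": 0, "wz": 0, "fingers": 0},
    {"tx": 0, "ty": 0, "tz": 0, "wx": 0, "wy": 0, "wz": 0, "fingers": 0},
    {"tx": 0, "ty": 0, "tz": 0, "wx": 0, "wy": 0, "wz": 0, "fingers": 0}
  ]
}}

```text
clock: 24.85
ee_pos: [0.5824, 0.0605, 0.1126]
tool_rot: [[-0.814, -0.121, 0.568], [-0.098, 0.993, 0.07], [-0.572, 0.001, -0.82]]
ft_force: [7.9, 23.9, -8.5]
grip_width: 0.0158
grip_force: 25.4
```

Run:
```python
from s import *
levinfo()
```

```text
24.85 [ 0.01 -0.47  2.04  0.08  0.97 -1.71] [0.5824 0.0605 0.1126] [ 0.568  0.07  -0.82 ] [ 7.9 23.9 -8.5] 0.0158 25.4
q from pos 1.566 q from rot 1.585 r 0.0628 depth -0.0023
```

{"name": "carry_out", "arguments": {
  "rows": [
    {"tx": 0, "ty": 0.008, "tz": 0, "wx": 0, "wy": 0, "wz": 0, "fingers": 0},
    {"tx": 0, "ty": 0, "tz": 0, "wx": 0, "wy": 0, "wz": 0, "fingers": 0.4},
    {"tx": 0, "ty": 0, "tz": 0, "wx": 0, "wy": 0, "wz": 0, "fingers": 0.6},
    {"tx": 0, "ty": 0, "tz": 0, "wx": 0, "wy": 0, "wz": 0, "fingers": 0.6},
    {"tx": 0, "ty": 0, "tz": -0.04, "wx": 0, "wy": 0, "wz": 0, "fingers": 0.6},
    {"tx": 0, "ty": 0, "tz": -0.08, "wx": 0, "wy": 0, "wz": 0, "fingers": 0.6},
    {"tx": 0, "ty": 0, "tz": -0.08, "wx": 0, "wy": 0, "wz": 0, "fingers": 0.6},
    {"tx": 0, "ty": 0, "tz": 0, "wx": 0, "wy": 0, "wz": 0, "fingers": 0.6}
  ]
}}

```text
clock: 25.65
ee_pos: [0.5374, 0.0527, 0.1846]
tool_rot: [[-0.81, -0.115, 0.576], [-0.1, 0.993, 0.058], [-0.578, -0.01, -0.816]]
ft_force: [1.4, 0.2, 0.4]
grip_width: 0.0514
grip_force: 0.0
```

{"name": "carry_out", "arguments": {
  "rows": [
    {"tx": -0.04, "ty": 0, "tz": -0.06, "wx": 0, "wy": 0, "wz": 0, "fingers": 0.6},
    {"tx": -0.04, "ty": 0, "tz": -0.06, "wx": 0, "wy": 0, "wz": 0, "fingers": 0.6},
    {"tx": 0, "ty": 0, "tz": 0, "wx": 0, "wy": 0, "wz": 0, "fingers": 0.6},
    {"tx": 0, "ty": 0, "tz": 0, "wx": 0, "wy": 0, "wz": 0, "fingers": 0.6}
  ]
}}

```text
clock: 26.05
ee_pos: [0.5357, 0.0532, 0.236]
tool_rot: [[-0.815, -0.115, 0.568], [-0.1, 0.993, 0.058], [-0.571, -0.009, -0.821]]
ft_force: [0.4, -0.7, -0.8]
grip_width: 0.0513
grip_force: 0.0
```

Run:
```python
from c import *
# lever angle: dark (grip) pixels axis compared with model, in both views
for n in ims:
    P=np.array([proj(n,W(lev(1.571,r)))[0] for r in(36,90)]);c0=P.mean(0).round().astype(int)
    g=ims[n][c0[1]-14:c0[1]+15,c0[0]-14:c0[0]+15].max(2);ys,xs=np.nonzero(g<55)
    m=np.array([xs.mean(),ys.mean()])+c0-14
    d=cv2.fitLine(np.c_[xs,ys].astype(np.float32),cv2.DIST_L2,0,.01,.01).ravel()[:2]
    for q in(1.45,1.5,1.571,1.62):
        Q=np.array([proj(n,W(lev(q,r)))[0] for r in(36,90)]);e=Q[1]-Q[0];print(n,q,len(xs),"ctr",m.round(1),Q.mean(0).round(1),"ang",np.degrees(np.arctan(d[1]/d[0])).round(1),np.degrees(np.arctan(e[1]/e[0])).round(1))
```

```text
26.05 [-0.   -0.64  1.93  0.06  1.24 -1.69] [0.5357 0.0532 0.236 ] [ 0.568  0.058 -0.821] [ 0.4 -0.7 -0.8] 0.0513 0.0
side 1.45 94 ctr [281.  196.5] [280.2 195.1] ang -49.9 -44.5
side 1.5 94 ctr [281.  196.5] [280.8 195.8] ang -49.9 -46.8
side 1.571 94 ctr [281.  196.5] [281.9 196.9] ang -49.9 -50.0
side 1.62 94 ctr [281.  196.5] [282.6 197.5] ang -49.9 -52.2
top 1.45 80 ctr [262.2 205.9] [258.4 203.6] ang 61.4 -89.3
top 1.5 80 ctr [262.2 205.9] [259.6 203.6] ang 61.4 87.5
top 1.571 80 ctr [262.2 205.9] [261.2 203.5] ang 61.4 83.1
top 1.62 80 ctr [262.2 205.9] [262.3 203.3] ang 61.4 80.0
```

Run:
```python
from c import *
o=cv2.imread("pics/p6.png")[:,:396];o=cv2.resize(o,(90,100),interpolation=cv2.INTER_AREA)[:,:,::-1].astype(float)
n=ims["side"][155:255,220:310].astype(float)
def c(i):
    m=(i[...,0]-i[...,2]>40);m[:45]=0;m[:,:35]=0;m[:,63:]=0;y,x=np.nonzero(m);return m.sum(),x.mean().round(2),y.mean().round(2)
a,b=c(o),c(n);print(a,b)
if abs(a[1]-b[1])<1 and abs(a[2]-b[2])<1: print(arm.job_done())
```

```text
26.15 [-0.   -0.64  1.93  0.06  1.24 -1.69] [0.5352 0.0534 0.2336] [ 0.566  0.059 -0.823] [ 0.1  0.6 -0.1] 0.0513 0.0
(np.int64(157), np.float64(47.83), np.float64(67.99)) (np.int64(157), np.float64(47.72), np.float64(67.83))
the job is handed in; nothing more can be done
None
```

The job is handed in at about 26 s: the lever was turned shut to its stop, both vials were seated in the station's two pockets, and the lever was then turned back to its open stop; the verdict was not shown.

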